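Open the panel clamp on the conservation bench

ROBOT

A 6-joint arm with a two-finger parallel gripper is mounted at the origin on the work surface. World frame = base frame: x ahead of the robot, y to its left, z up, the work surface at z = 0. Lengths are in m, angles in degrees, forces in N, time in s.
With the tool pointing down it reaches from about 0.3 to 0.75 m from the base axis. Payload 8.5 kg.
Tool frame: the origin (TCP) lies midway between the tips of the shut fingers; the grasp point (between the pads) lies 19 mm behind it; z points along the fingers, y is the direction in which the jaws open and shut (so a half turn about z gives the same grasp; the last joint's range is limited). The gripper opens to 85 mm and grips with 20 to 120 N. Pads are 22 mm wide; open, the fingers measure 114 mm over their backs; the gripper's body (76 mm by 85 mm) begins 54 mm behind the grasp point. The pads swing forward as they close: fully open they stand 13 mm farther back than shut.
Start: joints at [-80.747, 21.807, 74.336, -0, 83.858, -12.336], TCP at [0.202, -0.511, 0.195] pointing down, gripper open.
Joint ranges: [-178.18, 178.18], [-50.72, 133.34], [12.68, 142.11], [-81.47, 261.47], [9.98, 163.14], [-165.26, 165.26]. Speed limits (degrees/s): [136.94, 136.94, 180, 180, 180, 180].

INTERFACE

Orientations are given as a 3x3 rotation matrix whose columns are the frame's x, y, z axes.
In Python, from rig import status, eyes, env gives the robot as it stands. The module is installed in compiled form; this text tells all that it offers.
- The arm moves only by the tool play_rows, never from a script. Its argument "targets" is text: rows parted by semicolons, each of 5 numbers parted by spaces: the shift along the tool's x, y, z in m, then the turn about the tool's z in rad, then the closure, from 0 (fully open) to 1 (shut). A call has 1 to 5 rows; each row is the pose to reach, as a shift and turn from the pose commanded when the call began, along the tool's axes at that moment; what a row does not reach only later rows make up. A row lasts 1/10 s, in which the tool goes at most 50 mm and 8.59 degrees, less where a joint would pass 70% of its speed; a pose out of reach is approached as far as the arm can. A call with a gripper value outside its range is refused whole. The fingers move at their own pace and stop on an object; "force" is the grip in N (left out, the last holds). Time passes only in rows, so rows that repeat a pose let the fingers close. It gives the time, the measured TCP pose, the force and the opening at its end, in the units of the state.
- status.observe(): the state, without advancing time (a new reading comes with each control period).
- eyes.get_image(name): name is "scene" or "top"; returns a dict with "pixels" (420x560x3 uint8, red, green, blue), "range_z" (420x560 float32, m along the optical axis (not along the pixel's ray), 0 where there is no reading), "mtx" (3x3 intrinsics, pixels), "world_to_cam" (4x4, takes a point from world to camera coordinates). Camera axes: x right, y up, looking along -z (the intrinsics and any distortion apply to the point x, -y, -z); pixel columns grow to the right and rows downward; lengths in m; the calibration is good to about 2 mm. A picture is of the moment at which its call begins.
- env.close_job(): hands the job in, once; it reports no verdict.
The state is a dict: "time_s": time; "q": joint angles; "qvel": joint speeds; "joint_efforts": joint torques, N m; "position": TCP position; "tool_rot": TCP orientation; "ft_force": force on the tool from outside, world axes, zero at the start; "wrist_torque": the same for the moment, N m; "grip_width": finger opening in m.
Only numpy, scipy, OpenCV 4.12 (cv2) and the standard library are available. Lean on these libraries where they do the work, as an engineer would, in place of code of your own. Each camera call takes 0.05 s, during which the arm holds its last target.

TASK

The glue in the mended panel has set: unscrew the knurled brass nut off the stud of the sloped clamp, lift it clear and stand it upright, flat on its underside, in the blue tray, without dropping it. Then swing the hold-down bar up by its red ball until it is about 60 degrees off the panel, and let go. Leave the other things on the bench where they are.

Things in the scene. Friction and masses are not known exactly. Their poses are not given: they have to be found in the camera images.
- cradle: Fixed sloped stand: grey foot, 250 x 190 mm plywood board, dark panel on it. The slope is 26 degrees, low edge to the robot. Its frame tilts with it: origin on the stud's axis, level with the closed bar's top face, 118 mm above the table; z along the stud (up, leaning 26 degrees to the robot), x uphill along the bar, away from the robot, y level, across. Place and yaw vary.
- stud_top (a point): Top end of the steel stud, on its axis, 25.5 mm along the cradle's z from the cradle's origin. The stud is 26 mm across, with a coarse right-hand two-start thread.
- nut: Brass knurled ring nut, open at both ends, 51 mm over its ribs, 36 mm high, 0.16 kg, screwed down to the bar. Origin: centre of its underside; z to its top. Turned anticlockwise seen from above it rises 22 mm a turn (1.5 mm axial play), comes free of the thread after 3.2 to 3.9 rad (12 mm up; turning more does no harm), then lifts straight off along the stud. Let go part way, it stays.
- tray: Low blue square tray lined with grey felt, 150 x 150 mm outside, walls 4 mm thick, rim 16 mm above the table; fixed. It may stand on the left or the right. Origin at the centre of its underside, axes along its sides.
- tray_floor (a point): Centre of the tray's inner floor, 4 mm above the table.
- bar (a joint): Hinge angle (rad) of the aluminium hold-down bar, 210 x 64 x 12 mm, slotted to pass over the stud: 0 closed on the panel, grows as its low end swings up and away from the robot, at most 1.5. Friction holds it wherever it is left; about 3 N at the ball swings it.
- bar_ball (a point): Centre of the red ball grip, 26 mm diameter, on a 10 mm stem near the low end of the bar, 32 mm above the bar's top face. With the bar closed it lies 85 mm downhill (-x of the cradle) of the stud's axis. Pinched across the bar (along the cradle's y), the ball can turn between the fingers as the bar swings.
- bar_hinge (a point): Middle of the bar's hinge axis, at its uphill end: parallel to the cradle's y, 90 mm uphill of the stud's axis, 6 mm below the bar's top face. The closed bar's ball is 175 mm downhill of it and 38 mm out along the cradle's z, and moves on a circle about it.
- glove_box: orange cardboard glove box with a white band, 190 x 115 x 75 mm, origin at the centre of its underside. Leave it where it stands.
- brush_pot: blue pot, 72 mm across and 90 mm tall, with paint brushes up to 210 mm high, origin at the centre of its underside. Leave it where it stands.
- solvent_bottle: white bottle with red cap, 64 mm across, 170 mm tall, origin at the centre of its underside. Leave it where it stands.
- wax_jar: amber jar with a steel lid, 60 mm across, 60 mm tall, origin at the centre of its underside. Leave it where it stands.
- tape_roll: flat-lying blue ring (roll of tape), 90 mm across, 24 mm tall, origin at the centre of its underside. Leave it where it stands.
- spatula: spatula lying flat between the robot and the cradle, about 200 mm long, origin at the middle of its underside. Leave it where it stands.

How it is judged:
By the outcome, as a careful person would: the job done as asked, in the order asked, and still so for the second after the job is handed in, with the robot touching nothing.
It also fails if it takes over 72 s, if anything falls off the work surface, if the arm or the gripper's body presses on something with over 40 N, if the wrist force passes 120 N, or if a joint passes its speed limit or range.

## Working session

There is one attempt and no reset: what is moved stays moved. The work goes in short steps, Python scripts to look and compute and a tool call to move; the robot and the scene stay as the last step left them, time stands still between calls to the robot, and variables do not carry over. Pictures are saved under pics/ and viewed, and the job is handed in when it is done.

Besides the shell and the picture viewer there is one more tool, called after "Call:" by a JSON object that holds its "api" and its "payload". play_rows: Moves the arm, as the interface text tells. Its arguments: {"type":"object","properties":{"targets":{"type":"string"},"force":{"type":"number"}},"required":["targets"]}

```bash
mkdir -p pics
python3 - <<'E'
from rig import status, eyes, env
import cv2, pickle
print(status.observe())
for n in("scene","top"):
    d=eyes.get_image(n); pickle.dump(d,open(n+"0.pkl","wb"))
    cv2.imwrite(f"pics/{n}0.png",d["pixels"][:,:,::-1]); print(n,d["mtx"],d["world_to_cam"])
E
```

```text
{'time_s': 0.0, 'q': array([-8.07487764e+01,  2.18414715e+01,  7.43862697e+01,  4.97093803e-04,
        8.38586077e+01, -1.23359549e+01]), 'qvel': array([-0.01232197, -0.02789438,  0.0005844 , -0.10362872, -0.02286803,
       -0.05881805]), 'joint_efforts': array([-1.02172093e-03, -4.48469996e+01, -2.31278032e+01, -2.30295054e-04,
        4.79103037e-03, -1.06503359e-05]), 'position': array([ 0.20229394, -0.51106181,  0.19429839]), 'tool_rot': array([[ 9.29859224e-01,  3.67915438e-01, -2.33768131e-04],
       [ 3.67915364e-01, -9.29858090e-01,  1.48885420e-03],
       [ 3.30401258e-04, -1.47043170e-03, -9.99998864e-01]]), 'ft_force': array([ 0.20472693,  0.75855187, -0.3006786 ]), 'wrist_torque': array([ 0.03814385, -0.03073386,  0.02349235]), 'grip_width': 0.08550045527367112}
scene [[450.91047845   0.         275.5954639 ]
 [  0.         450.91047845 212.46096973]
 [  0.           0.           1.        ]] [[-0.77335796  0.63377418 -0.0157402   0.44900625]
 [-0.35141485 -0.40788226  0.84269785  0.08950323]
 [ 0.52765999  0.65723843  0.53815665 -1.32764219]
 [ 0.          0.          0.          1.        ]]
top [[480.80818216   0.         273.91784028]
 [  0.         480.80818216 214.51504077]
 [  0.           0.           1.        ]] [[-6.92674696e-03 -9.99975296e-01 -1.19474662e-03  1.34140348e-02]
 [ 9.89978014e-01 -7.02601582e-03  1.41046687e-01 -5.54586121e-01]
 [-1.41051597e-01 -2.05778180e-04  9.90002225e-01 -1.05279530e+00]
 [ 0.00000000e+00  0.00000000e+00  0.00000000e+00  1.00000000e+00]]
```

View pics/scene0.png

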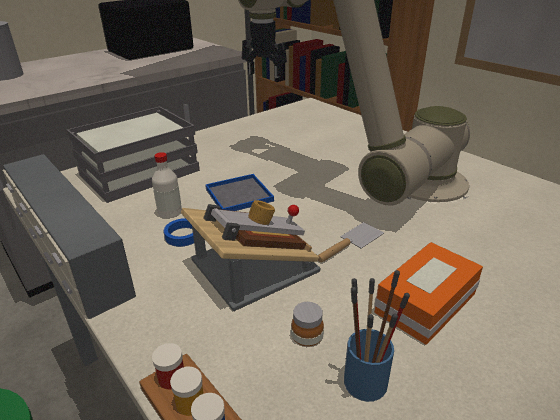

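View pics/top0.png

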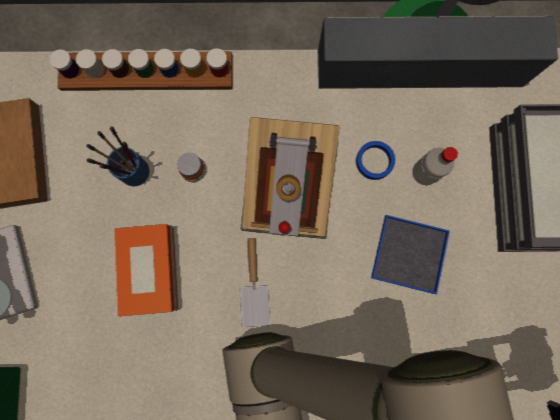

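The scene view shows the clamp with the brass nut at about (262,211) and the red ball at (293,210). In the top view the nut is at (288,188), the ball at (285,227) and the tray at (410,254), which is on the robot's right. Next I'll measure them.

```bash
cat > h.py <<'E'
import numpy as np, cv2, pickle
def load(n): return pickle.load(open(n,"rb"))
def ray(d,uv):
    uv=np.atleast_2d(uv).astype(float); K=d["mtx"]; T=d["world_to_cam"]
    c=np.c_[(uv[:,0]-K[0,2])/K[0,0],-(uv[:,1]-K[1,2])/K[1,1],-np.ones(len(uv))]
    R=T[:3,:3]; return -R.T@T[:3,3], c@R
def onz(d,uv,z):
    o,r=ray(d,uv); return o+r*((z-o[2])/r[:,2])[:,None]
def cloud(d,m):
    v,u=np.nonzero(m&(d["range_z"]>0)); o,r=ray(d,np.c_[u,v]); return o+r*d["range_z"][v,u][:,None]
def tri(d1,u1,d2,u2):
    o1,r1=ray(d1,u1);o2,r2=ray(d2,u2);A=np.c_[r1[0],-r2[0]]
    s=np.linalg.lstsq(A,o2-o1,rcond=None)[0];p=o1+r1[0]*s[0];q=o2+r2[0]*s[1];return (p+q)/2,np.linalg.norm(p-q)
def proj(d,p):
    p=np.atleast_2d(p);T=d["world_to_cam"];c=p@T[:3,:3].T+T[:3,3];K=d["mtx"]
    return np.c_[K[0,0]*c[:,0]/-c[:,2]+K[0,2],K[1,1]*-c[:,1]/-c[:,2]+K[1,2]]
def hsv(d): return cv2.cvtColor(d["pixels"],cv2.COLOR_RGB2HSV)
def box(m,u0,v0,u1,v1):
    o=np.zeros_like(m);o[v0:v1,u0:u1]=m[v0:v1,u0:u1];return o
E
python3 - <<'E'
from h import *
np.set_printoptions(precision=4,suppress=True)
t=load("top0.pkl");s=load("scene0.pkl")
def red(d): h=hsv(d); return ((h[...,0]<6)|(h[...,0]>174))&(h[...,1]>190)&(h[...,2]>90)
def cen(m):
    m=m.astype(np.uint8); c=max(cv2.findContours(m,0,1)[0],key=cv2.contourArea); (x,y),r=cv2.minEnclosingCircle(c);M=cv2.moments(c);return (M['m10']/M['m00'],M['m01']/M['m00']),(x,y),r
a=cen(box(red(t),270,210,300,245));b=cen(box(red(s),280,198,310,222));print(a,b)
print("ball",tri(t,a[1],s,b[1]),tri(t,a[0],s,b[0]))
def brass(d): h=hsv(d); return (h[...,0]>14)&(h[...,0]<27)&(h[...,1]>120)
a=cen(box(brass(t),270,170,306,206));b=cen(box(brass(s),245,195,278,228));print(a,b)
print("nut",tri(t,a[1],s,b[1]))
# bar top: gray in top
h=hsv(t); m=box((h[...,1]<45)&(h[...,2]>100),262,138,312,236)
P=cloud(t,m);print(len(P))
# tray
h=hsv(t); m=box((h[...,0]>105)&(h[...,0]<125)&(h[...,1]>150),365,205,460,300)
c=np.vstack([k for k in cv2.findContours(m.astype(np.uint8),0,1)[0]]);r=cv2.minAreaRect(c);print("tray px",r)
q=cv2.boxPoints(r);W=onz(t,q,0.016);print(W,W.mean(0),np.linalg.norm(np.diff(W,axis=0),axis=1))
for n,d,bx in(("t",t,(230,100,350,250)),("s",s,(170,180,330,310))):
    u0,v0,u1,v1=bx; im=d["pixels"][v0:v1,u0:u1,::-1]; cv2.imwrite(f"pics/crop_{n}.png",cv2.resize(im,None,fx=4.5,fy=4,interpolation=cv2.INTER_CUBIC) if n=="s" else cv2.resize(im,None,fx=4,fy=4))
E
```

```text
((284.0, 227.0), (284.0, 227.0), 5.099119663238525) ((293.1577380952381, 209.01785714285714), (293.3333435058594, 209.0), 4.772697448730469)
ball (array([ 0.5175, -0.0117,  0.113 ]), np.float64(0.0003554090863456605)) (array([ 0.5177, -0.0118,  0.113 ]), np.float64(0.0007375596951481737))
((288.0154320987654, 187.2804783950617), (288.19232177734375, 187.15383911132812), 12.566194534301758) ((261.10079365079366, 212.04960317460316), (261.18890380859375, 212.02777099609375), 13.1641263961792)
nut (array([ 0.5991, -0.0211,  0.1344]), np.float64(0.0012596940546014904))
2115
tray px ((410.61767578125, 254.02943420410156), (67.66744232177734, 63.78687286376953), 14.03624439239502)
[[ 0.4132 -0.2085  0.016 ]
 [ 0.5553 -0.2493  0.016 ]
 [ 0.516  -0.3993  0.016 ]
 [ 0.3753 -0.3559  0.016 ]] [ 0.4649 -0.3033  0.016 ] [0.1478 0.155  0.1472]
```

View pics/crop_t.png

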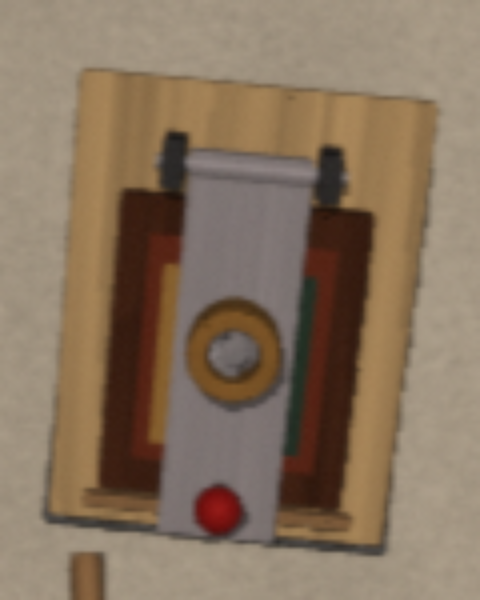

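View pics/crop_s.png

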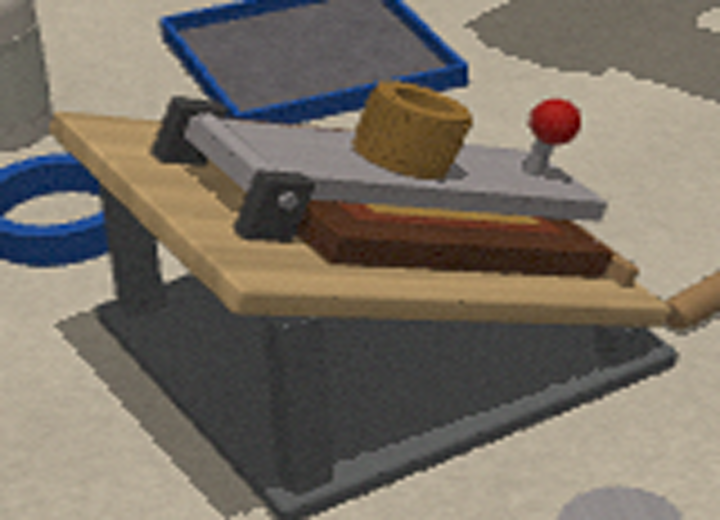

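Run:
```python
from h import *
np.set_printoptions(precision=4,suppress=True)
t=load("top0.pkl");s=load("scene0.pkl")
# board: wood mask in top, corner fit on sloped plane
c26,s26=np.cos(np.radians(26)),np.sin(np.radians(26))
h=hsv(t); m=box((h[...,1]<60)&(h[...,2]>90),262,150,312,225)
P=cloud(t,m)
P=P[(P[:,2]>.06)&(P[:,2]<.2)]
c=np.median(P,0)
for i in range(6):
    n=np.linalg.svd(P-P.mean(0),full_matrices=False)[2][2];n*=np.sign(n[2]);r=(P-P.mean(0))@n;P=P[abs(r)<max(.002,2*r.std())]
print(len(P),"normal",n,"tilt",np.degrees(np.arccos(n[2])),"yaw",np.degrees(np.arctan2(-n[1],-n[0])),"off",P.mean(0))
# silver/grey bar contour
m2=m.astype(np.uint8); k=max(cv2.findContours(m2,0,1)[0],key=cv2.contourArea);print(cv2.minAreaRect(k))
m3=box((h[...,0]>8)&(h[...,0]<25)&(h[...,1]>60)&(h[...,2]>120),235,105,345,245).astype(np.uint8)
k=max(cv2.findContours(m3,0,1)[0],key=cv2.contourArea);q=cv2.approxPolyDP(cv2.convexHull(k),4,True)[:,0];print(q, cv2.contourArea(cv2.convexHull(k)))
```

```text
1409 normal [-0.4359  0.0507  0.8985] tilt 26.032004457201992 yaw -6.62871431628656 off [ 0.605  -0.0204  0.1179]
((288.27459716796875, 186.97952270507812), (30.782154083251953, 77.04592895507812), 5.19442892074585)
[[250 117]
 [339 126]
 [324 235]
 [243 227]] 9854.5
```

```bash
cat > plan.py <<'E'
import sys,numpy as np
from rig import status
np.set_printoptions(precision=4,suppress=True)
c,s=np.cos(np.radians(26)),np.sin(np.radians(26))
YAW=-6.6; e=np.radians(YAW)
O=np.array([.607,-.022,.118])
X=np.array([c*np.cos(e),c*np.sin(e),s]);Z=np.array([-s*np.cos(e),-s*np.sin(e),c]);Y=np.cross(Z,X)
def show():
    st=status.observe();R=st["tool_rot"];ja=np.degrees(np.arctan2(R[1,1],R[0,1]))
    print("t %.2f pos"%st["time_s"],st["position"],"jaw %.1f phi %.1f"%(ja,(ja+180-(YAW+90)+90)%180-90),"q",st["q"].round(1),"F",st["ft_force"].round(1),"w %.4f"%st["grip_width"],"tilt",R[:2,2].round(4))
    return st
def go(p,jaw=None):
    st=show();R=st["tool_rot"];d=R.T@(np.array(p)-st["position"])
    ja=np.degrees(np.arctan2(R[1,1],R[0,1]))
    t=0 if jaw is None else -np.radians((jaw-ja+180)%360-180)
    print("shift",d.round(4),"turn %.3f"%t,"rows",max(np.linalg.norm(d)/.05,abs(t)/.15).round(1))
E
python3 - <<'E'
from plan import *
print(X,Y,Z); go(O+.022*Z*[1,1,0]+[0,0,.092],-126.6)
E
```

```text
[ 0.8928 -0.1033  0.4384] [0.1149 0.9934 0.    ] [-0.4355  0.0504  0.8988]
t 0.10 pos [ 0.2023 -0.5111  0.1944] jaw -68.4 phi 28.2 q [-80.7  21.8  74.4  -0.   83.9 -12.3] F [ 0.3 -0.3 -0.4] w 0.0856 tilt [-0.0002  0.0013]
shift [ 0.5478 -0.3105 -0.0151] turn 1.016 rows 12.6
```

Call:
{"api": "play_rows", "payload": {"targets": "0.2 -0.11 -0.015 0.4 0; 0.2 -0.11 -0.015 0.4 0; 0.2 -0.11 -0.015 0.4 0; 0.2 -0.11 -0.015 0.4 0; 0.2 -0.11 -0.015 0.4 0"}}

```text
time_s: 0.6
position: [0.3492, -0.3328, 0.2101]
tool_rot: [[1.0, -0.022, 0.0], [-0.022, -1.0, 0.001], [0.0, -0.001, -1.0]]
ft_force: [-0.2, 0.2, 0.3]
grip_width: 0.0853
```

Run:
```python
from plan import *
go(O+.022*Z*[1,1,0]+[0,0,.092],-126.6)
```

```text
t 0.60 pos [ 0.3492 -0.3328  0.2101] jaw -91.2 phi 5.4 q [-57.7  14.3  82.9   0.   82.8  33.5] F [-0.2  0.2  0.3] w 0.0853 tilt [0.0001 0.0006]
shift [ 0.2414 -0.3173  0.0003] turn 0.617 rows 8.0
```

Call:
{"api": "play_rows", "payload": {"targets": "0.03 -0.04 0 0.1 0; 0.06 -0.08 0 0.2 0; 0.09 -0.12 0 0.3 0; 0.12 -0.16 0 0.4 0; 0.15 -0.2 0 0.5 0"}}

```text
time_s: 1.1
position: [0.5033, -0.1371, 0.2098]
tool_rot: [[0.864, -0.503, -0.0], [-0.503, -0.864, 0.0], [-0.0, 0.0, -1.0]]
ft_force: [-0.4, -1.7, 0.0]
grip_width: 0.0852
```

Run:
```python
from plan import *
go(O+.022*Z*[1,1,0]+[0,0,.092],-126.6)
```

```text
t 1.10 pos [ 0.5033 -0.1371  0.2098] jaw -120.2 phi -23.6 q [-28.3  18.3  77.2  -0.   84.5  92. ] F [-0.4 -1.7  0. ] w 0.0852 tilt [-0.0004  0.0001]
shift [ 0.0229 -0.1478 -0.0002] turn 0.111 rows 3.0
```

Call:
{"api": "play_rows", "payload": {"targets": "0.008 -0.049 0 0.11 0; 0.016 -0.098 0 0.11 0; 0.0229 -0.1478 0 0.111 0; 0.0229 -0.1478 0.02 0.111 0; 0.0229 -0.1478 0.04 0.111 0"}}

```text
time_s: 1.6
position: [0.5967, -0.0209, 0.1689]
tool_rot: [[0.807, -0.59, -0.0], [-0.59, -0.807, -0.0], [-0.0, 0.0, -1.0]]
ft_force: [-0.3, -0.4, -0.4]
grip_width: 0.0857
```

Run:
```python
from plan import *
from rig import eyes
import cv2,pickle
go(O+.022*Z*[1,1,0]+[0,0,.011],-126.6)
a=[]
for n,b in(("top",(215,110,355,260)),("scene",(190,150,330,300))):
    d=eyes.get_image(n);pickle.dump(d,open(n+"1.pkl","wb"));a.append(cv2.resize(d["pixels"][b[1]:b[3],b[0]:b[2],::-1],None,fx=2.8,fy=3.5,interpolation=cv2.INTER_CUBIC))
cv2.imwrite("pics/v1.png",np.hstack(a))
```

```text
t 1.60 pos [ 0.5967 -0.0209  0.1689] jaw -126.2 phi -29.6 q [-13.4  27.6  69.1  -0.   83.3 112.8] F [-0.3 -0.4 -0.4] w 0.0857 tilt [-0. -0.]
shift [ 0.0006 -0.0005  0.0399] turn 0.007 rows 0.8
```

View pics/v1.png

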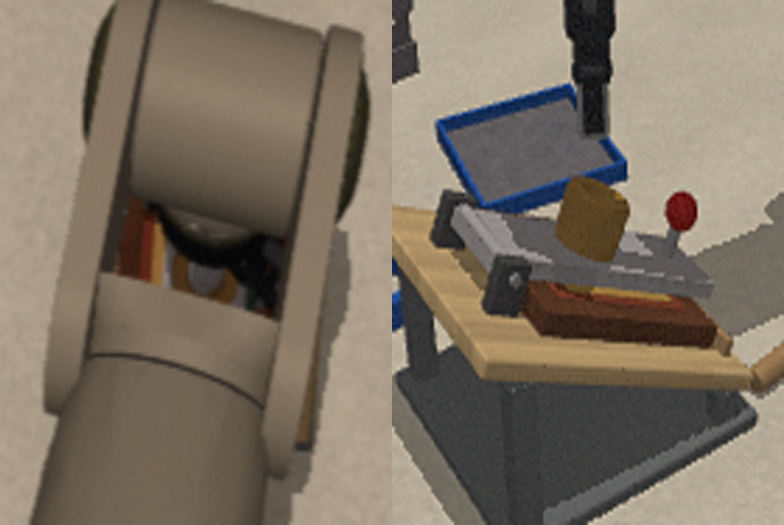

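Run:
```python
from h import *
import cv2
s=load("scene1.pkl");p=np.array([.597,-.021,.182]);j=np.array([.59,.807,0])*.0425
print(proj(s,[p,p+j,p-j]))
cv2.imwrite("pics/s1.png",cv2.resize(s["pixels"][60:260,150:350,::-1],None,fx=3,fy=3,interpolation=cv2.INTER_CUBIC))
```

```text
[[261.57870694 192.23643183]
 [262.2014497  202.9428337 ]
 [261.00217    182.32441581]]
```

View pics/s1.png

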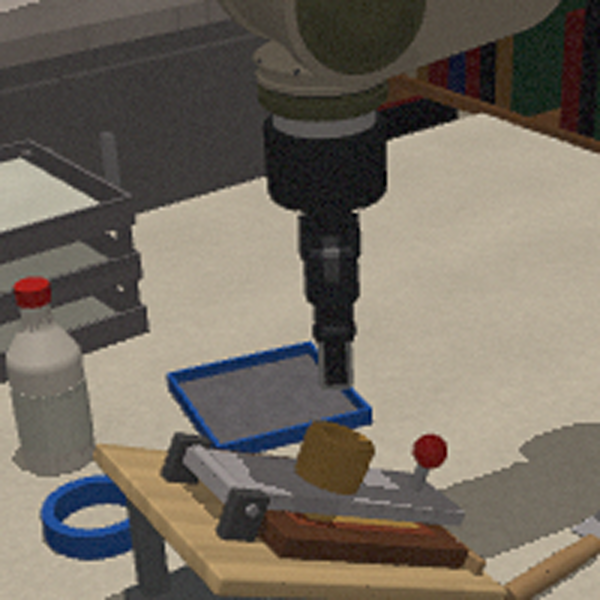

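Run:
```python
from h import *
np.set_printoptions(precision=4,suppress=True)
s=load("scene1.pkl")
for v in range(160,194,3):
    print(v,s["pixels"][v,262],s["range_z"][v,262], (lambda o,r:(o+r*s["range_z"][v,262])[0])(*ray(s,(262,v))))
t=load("top1.pkl");m=t["pixels"].max(2)<60
P=cloud(t,box(m,255,160,320,215));P=P[(abs(P[:,0]-.597)<.08)&(abs(P[:,1]+.02)<.09)&(P[:,2]>.14)&(P[:,2]<.3)];print(len(P));print(P[np.argsort(P[:,2])][:8])
```

```text
160 [29 26 30] 0.8132553 [0.6358 0.0359 0.2886]
163 [22 27 25] 0.943119 [ 0.5672 -0.0556  0.2262]
166 [27 30 31] 0.84498245 [0.6225 0.0175 0.2652]
169 [45 45 45] 0.822993 [0.6363 0.0355 0.2705]
172 [21 14 20] 0.82354677 [0.6379 0.0374 0.2656]
175 [25 27 28] 0.8464586 [0.6276 0.0233 0.2503]
178 [21 26 18] 0.84911686 [0.6282 0.0237 0.2443]
181 [17 13 23] 0.8536876 [0.6278 0.0228 0.2373]
184 [25 25 23] 0.8626591 [0.625  0.0188 0.2282]
187 [26 22 29] 0.8608561 [0.628  0.0225 0.2242]
190 [104  97 100] 1.2931322 [ 0.4044 -0.2764  0.0051]
193 [101  97 100] 1.2824628 [ 0.413  -0.2655  0.0032]
166
[[ 0.5994 -0.0201  0.1426]
 [ 0.584  -0.0301  0.1456]
 [ 0.5901 -0.0322  0.1466]
 [ 0.588  -0.0322  0.147 ]
 [ 0.5816 -0.028   0.1477]
 [ 0.5857 -0.0321  0.148 ]
 [ 0.591  -0.0402  0.1523]
 [ 0.6058  0.0007  0.1531]]
```

Run:
```python
from plan import *
from h import *
from rig import eyes
show()
s=eyes.get_image("scene");show()
for v in range(172,214,3):
    print(v,s["pixels"][v,262],(lambda o,r:(o+r*s["range_z"][v,262])[0])(*ray(s,(262,v))))
```

```text
t 1.70 pos [ 0.5948 -0.0218  0.167 ] jaw -126.3 phi -29.7 q [-13.5  27.7  69.3  -0.   83.4 112.8] F [-0.5  0.5 -0.8] w 0.0854 tilt [-0.006   0.0014]
t 1.75 pos [ 0.5955 -0.0223  0.1689] jaw -126.3 phi -29.7 q [-13.5  27.6  69.1  -0.   83.5 112.8] F [-0.5  0.1  0.8] w 0.0855 tilt [-0.003   0.0007]
172 [27 25 30] [0.639  0.0388 0.2665]
175 [27 33 36] [0.6275 0.0232 0.2502]
178 [22 17 25] [0.6289 0.0247 0.2449]
181 [18 12 21] [0.6277 0.0228 0.2373]
184 [30 26 27] [0.6257 0.0197 0.2288]
187 [48 45 43] [0.6243 0.0175 0.2207]
190 [98 93 92] [ 0.403  -0.2783  0.0037]
193 [100  95  98] [ 0.4151 -0.2626  0.0052]
196 [96 91 93] [ 0.4269 -0.2474  0.0067]
199 [ 26  54 102] [ 0.4455 -0.223   0.0152]
202 [94 68 32] [ 0.5853 -0.0365  0.1467]
205 [88 68 40] [ 0.5879 -0.0333  0.1417]
208 [91 70 34] [ 0.6095 -0.0049  0.1565]
211 [91 71 39] [ 0.6103 -0.0041  0.1499]
```

Run:
```python
from h import *
np.set_printoptions(precision=4,suppress=True)
s=load("scene0.pkl")
p=np.array([.2023,-.511,.1943]);j=np.array([.368,-.93,0])*.0425
print(proj(s,[p,p+[0,0,.013]+j,p+[0,0,.013]-j]))
cv2.imwrite("pics/s0g.png",cv2.resize(s["pixels"][0:140,200:340,::-1],None,fx=4,fy=4,interpolation=cv2.INTER_CUBIC))
t=load("top0.pkl")
m=(s["pixels"].max(2)<70)
P=cloud(s,box(m,235,0,295,110));P=P[np.linalg.norm(P[:,:2]-p[:2],axis=1)<.09];P=P[P[:,2]>.1]
print(len(P),np.sort(P[:,2])[:10]);h=np.histogram(P[:,2],bins=np.arange(.15,.4,.01));print(h)
```

```text
[[264.9262  91.1849]
 [253.4921  85.4226]
 [276.4103  88.9805]]
1679 [0.2448 0.2459 0.2464 0.2465 0.247  0.2473 0.2473 0.2478 0.2479 0.248 ]
(array([  0,   0,   0,   0,   0,   0,   0,   0,   0,  12,  32,  34,  38,
        38,  91, 123, 139, 119, 147, 151,  48,  88,  84,  90]), array([0.15, 0.16, 0.17, 0.18, 0.19, 0.2 , 0.21, 0.22, 0.23, 0.24, 0.25,
       0.26, 0.27, 0.28, 0.29, 0.3 , 0.31, 0.32, 0.33, 0.34, 0.35, 0.36,
       0.37, 0.38, 0.39]))
```

View pics/s0g.png

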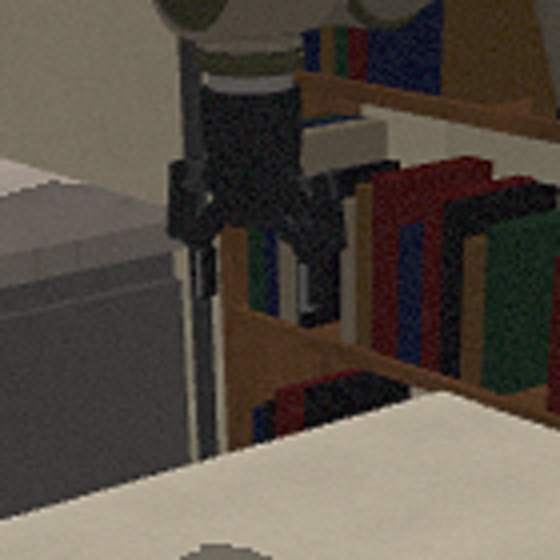

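The open fingertips show up about 50 mm above the TCP, but the text says 13 mm. I'll shut the fingers here in the air and measure again.

Call:
{"api": "play_rows", "payload": {"targets": "0 0 -0.01 0 1; 0 0 -0.01 0 1; 0 0 -0.01 0 1; 0 0 -0.01 0 1; 0 0 -0.01 0 1", "force": 30}}

```text
time_s: 2.25
position: [0.5961, -0.0225, 0.18]
tool_rot: [[0.805, -0.593, 0.0], [-0.593, -0.805, 0.0], [0.0, -0.0, -1.0]]
ft_force: [-0.0, 0.0, -0.4]
grip_width: 0.0121
```

```bash
cat > look.py <<'E'
from plan import *
from h import *
from rig import eyes
def snap(tag,b=(190,130,350,290)):
    a=[]
    for n in("scene","top"):
        d=eyes.get_image(n);pickle.dump(d,open(f"{n}_{tag}.pkl","wb"));a.append(d)
    bb=[b,(215,110,375,270)]
    cv2.imwrite(f"pics/{tag}.png",np.hstack([cv2.resize(d["pixels"][q[1]:q[3],q[0]:q[2],::-1],(400,400),interpolation=cv2.INTER_CUBIC) for d,q in zip(a,bb)]))
    return a
E
python3 - <<'E'
from look import *
show(); s,t=snap("shut")
m=(s["pixels"].max(2)<70)
P=cloud(s,box(m,235,130,295,230));p=np.array([.5955,-.022]);P=P[np.linalg.norm(P[:,:2]-p[:2],axis=1)<.09];P=P[P[:,2]>.14]
print(P[np.argsort(P[:,2])][:15])
E
```

```text
t 2.25 pos [ 0.5961 -0.0225  0.18  ] jaw -126.3 phi -29.7 q [-13.5  27.1  68.1   0.   84.8 112.8] F [-0.   0.  -0.4] w 0.0121 tilt [0. 0.]
[[ 0.5872  0.0032  0.1463]
 [ 0.617  -0.033   0.1511]
 [ 0.6014 -0.0119  0.2204]
 [ 0.5986 -0.009   0.2206]
 [ 0.601  -0.0092  0.2213]
 [ 0.6041 -0.0116  0.2215]
 [ 0.6061 -0.0123  0.2219]
 [ 0.5979 -0.0098  0.2223]
 [ 0.6096 -0.0108  0.2237]
 [ 0.5978 -0.0099  0.2244]
 [ 0.6141 -0.0114  0.2251]
 [ 0.6129 -0.0098  0.2253]
 [ 0.6048 -0.0073  0.2257]
 [ 0.6064 -0.0084  0.2258]
 [ 0.6096 -0.0108  0.226 ]]
```

View pics/shut.png

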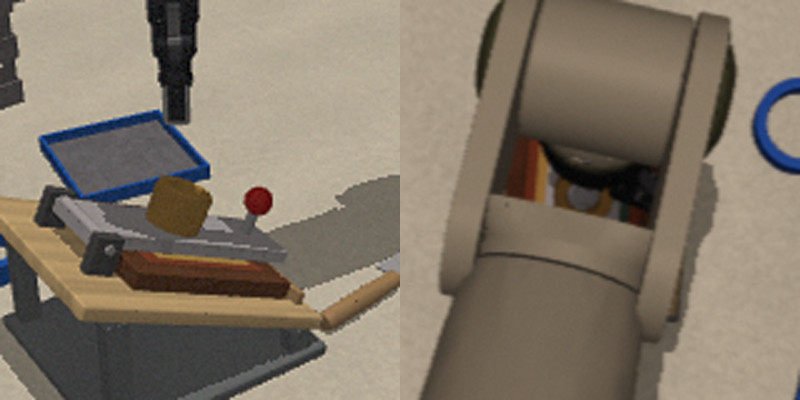

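Run:
```python
from h import *
np.set_printoptions(precision=4,suppress=True)
def an(s,p,jaw,b,zr):
    m=(s["pixels"].max(2)<75)
    P=cloud(s,box(m,*b));P=P[np.linalg.norm(P[:,:2]-p[:2],axis=1)<.09]
    P=P[(P[:,2]>zr[0])&(P[:,2]<zr[1])]; j=np.array([np.cos(jaw),np.sin(jaw)]);x=np.array([-j[1],j[0]])
    L=np.c_[(P[:,:2]-p[:2])@j,(P[:,:2]-p[:2])@x,P[:,2]]
    for sg in(1,-1):
        Q=L[L[:,0]*sg>0]; 
        if len(Q)>5: print(sg,len(Q),"j",np.percentile(Q[:,0],[5,50,95]),"x",np.percentile(Q[:,1],[5,50,95]),"zmin",np.percentile(Q[:,2],[2,50]))
an(load("scene0.pkl"),np.array([.2023,-.5111]),np.radians(-68.4),(235,0,295,110),(.235,.27))
an(load("scene_shut.pkl"),np.array([.5961,-.0225]),np.radians(-126.3),(235,130,295,230),(.215,.24))
s=load("scene_shut.pkl")
cv2.imwrite("pics/sg2.png",cv2.resize(s["pixels"][90:230,200:340,::-1],None,fx=4,fy=4,interpolation=cv2.INTER_CUBIC))
# where vertical TCP axis projects
for z in (.18,.22,.26,.3,.34): print(z,proj(s,[.5961,-.0225,z]))
```

```text
1 40 j [0.0429 0.0456 0.0562] x [-0.0076  0.0062  0.0136] zmin [0.2463 0.2577]
-1 44 j [-0.0547 -0.0488 -0.0421] x [-0.005   0.0059  0.0141] zmin [0.2467 0.2587]
-1 69 j [-0.0206 -0.018  -0.011 ] x [-0.0083 -0.0003  0.0078] zmin [0.2208 0.2304]
0.18 [[261.5088 192.6583]]
0.22 [[260.8633 175.4779]]
0.26 [[260.1864 157.4645]]
0.3 [[259.4759 138.5561]]
0.34 [[258.7292 118.6842]]
```

View pics/sg2.png

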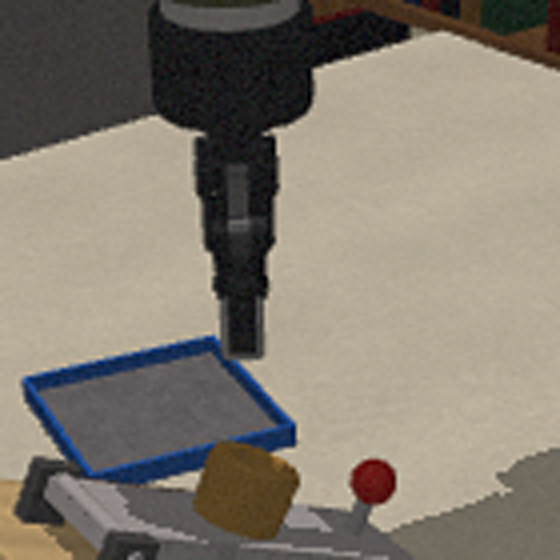

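Shut, the tips are about 39 mm above the reported TCP, with x and y as reported. This looks like a constant 38 mm offset along the tool. I'll use it as a correction and go down in small steps, watching the force.

Call:
{"api": "play_rows", "payload": {"targets": "0 0 0 0 0; 0 0 0 0 0; 0 0 0 0 0; 0 0 0.02 0 0; 0 0 0.04 0 0"}}

```text
time_s: 2.85
position: [0.5964, -0.0225, 0.1398]
tool_rot: [[0.806, -0.592, 0.001], [-0.592, -0.806, -0.0], [0.001, -0.001, -1.0]]
ft_force: [0.4, -0.3, -0.2]
grip_width: 0.0724
```

Run:
```python
from plan import *
go(O+.022*Z*[1,1,0]+[0,0,-.028],-126.6)
```

```text
t 2.85 pos [ 0.5964 -0.0225  0.1398] jaw -126.3 phi -29.7 q [-13.5  28.9  71.9  -0.   79.2 112.8] F [ 0.4 -0.3 -0.2] w 0.0724 tilt [ 0.0014 -0.0003]
shift [-0.0002 -0.0019  0.0498] turn 0.005 rows 1.0
```

Call:
{"api": "play_rows", "payload": {"targets": "0 -0.002 0.004 0.005 0; 0 -0.002 0.008 0.005 0; 0 -0.002 0.012 0.005 0; 0 -0.002 0.016 0.005 0; 0 -0.002 0.02 0.005 0"}}

```text
time_s: 3.35
position: [0.5975, -0.0209, 0.1201]
tool_rot: [[0.803, -0.597, 0.001], [-0.597, -0.803, -0.0], [0.001, -0.0, -1.0]]
ft_force: [1.5, -0.6, -0.2]
grip_width: 0.0851
```

Call:
{"api": "play_rows", "payload": {"targets": "0 0 0.005 0 0; 0 0 0.01 0 0"}}

```text
time_s: 3.55
position: [0.5974, -0.0209, 0.1097]
tool_rot: [[0.803, -0.597, 0.0], [-0.597, -0.803, -0.0], [0.0, -0.0, -1.0]]
ft_force: [-0.1, -0.0, 0.8]
grip_width: 0.0854
```

Call:
{"api": "play_rows", "payload": {"targets": "0 0 0.005 0 0; 0 0 0.01 0 0"}}

```text
time_s: 3.75
position: [0.5973, -0.0209, 0.0995]
tool_rot: [[0.803, -0.597, -0.0], [-0.597, -0.803, 0.0], [-0.0, 0.0, -1.0]]
ft_force: [-0.5, -0.9, -0.0]
grip_width: 0.0857
```

Call:
{"api": "play_rows", "payload": {"targets": "0 0 0.005 0 0; 0 0 0.0085 0 0"}}

```text
time_s: 3.95
position: [0.5972, -0.0209, 0.0909]
tool_rot: [[0.803, -0.597, -0.0], [-0.597, -0.803, 0.0], [-0.0, 0.0, -1.0]]
ft_force: [0.2, -0.7, 0.3]
grip_width: 0.0855
```

Run:
```python
from look import *
show(); snap("d1",(200,150,320,270))
```

```text
t 3.95 pos [ 0.5972 -0.0209  0.0909] jaw -126.6 phi -30.0 q [-13.3  31.6  75.7  -0.   72.7 113.3] F [ 0.2 -0.7  0.3] w 0.0855 tilt [-0.0005  0.0001]
```

View pics/d1.png

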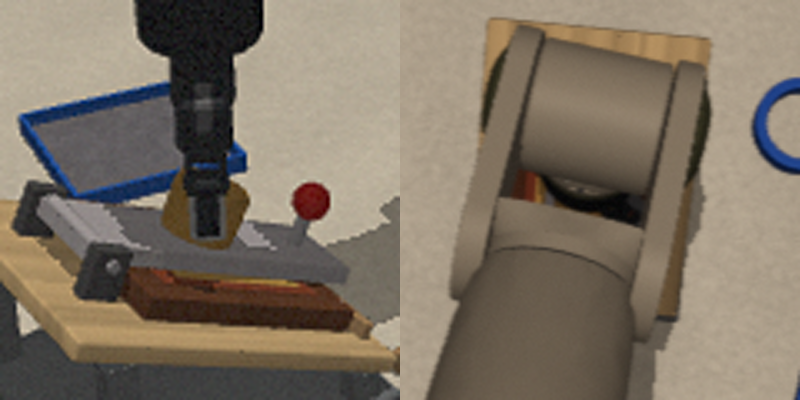

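The near finger hides the nut, and its tip, near (208,235) in the crop, is low on the nut and clear of the bar. Closing now.

Call:
{"api": "play_rows", "payload": {"targets": "0 0 0 0 1; 0 0 0 0 1; 0 0 0 0 1; 0 0 0 0 1", "force": 50}}

```text
time_s: 4.45
position: [0.5974, -0.0208, 0.0925]
tool_rot: [[0.803, -0.596, 0.001], [-0.596, -0.803, -0.0], [0.001, -0.0, -1.0]]
ft_force: [-2.6, 0.8, 6.8]
grip_width: 0.0489
```

Call:
{"api": "play_rows", "payload": {"targets": "0 0 -0.0004 -0.15 1; -0.0004 0.0002 -0.0008 -0.3 1; -0.0006 0.0003 -0.0013 -0.45 1; -0.0008 0.0004 -0.0017 -0.6 1; -0.0009 0.0005 -0.0021 -0.75 1"}}

```text
time_s: 4.95
position: [0.5983, -0.0226, 0.0956]
tool_rot: [[0.993, 0.115, 0.006], [0.115, -0.993, -0.004], [0.006, 0.004, -1.0]]
ft_force: [9.0, -4.1, 0.8]
grip_width: 0.0469
```

Call:
{"api": "play_rows", "payload": {"targets": "-0.0002 0 -0.0004 -0.15 1; -0.0005 0 -0.0009 -0.3 1; -0.0005 0 -0.0009 -0.3 1"}}

```text
time_s: 5.25
position: [0.5978, -0.0221, 0.0963]
tool_rot: [[0.915, 0.403, 0.006], [0.403, -0.915, -0.003], [0.004, 0.005, -1.0]]
ft_force: [2.3, -2.4, 6.4]
grip_width: 0.0458
```

Run:
```python
from look import *
show(); snap("d2",(200,150,320,270))
```

```text
t 5.25 pos [ 0.5978 -0.0221  0.0963] jaw -66.2 phi 30.4 q [-13.4  31.2  75.5  -0.1  73.   52.9] F [ 2.3 -2.4  6.4] w 0.0458 tilt [ 0.006  -0.0027]
```

View pics/d2.png

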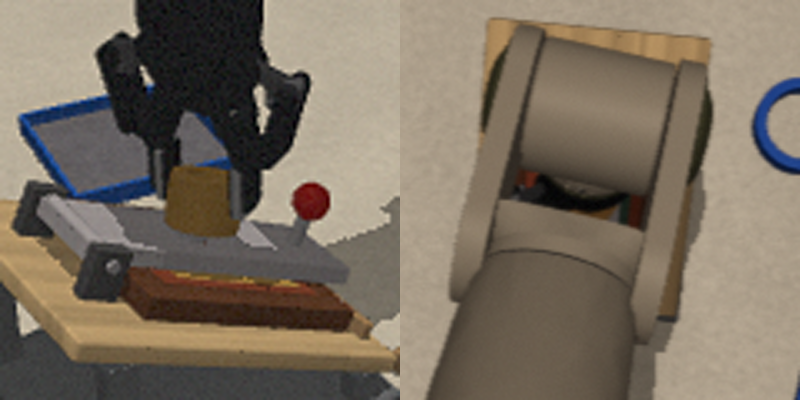

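Call:
{"api": "play_rows", "payload": {"targets": "0 0 0 0 0; 0 0 0 0 0; 0 0 0 0 0; 0 0 0 0 0"}}

```text
time_s: 5.75
position: [0.5956, -0.0206, 0.0942]
tool_rot: [[0.917, 0.399, -0.001], [0.399, -0.917, 0.0], [-0.001, -0.0, -1.0]]
ft_force: [-0.3, 0.1, -0.0]
grip_width: 0.0854
```

Run:
```python
from look import *
show(); s,t=snap("d3",(200,150,320,270))
im=[cv2.resize(load(f)["pixels"][170:250,220:310,::-1],(396,352),interpolation=cv2.INTER_CUBIC) for f in("scene0.pkl","scene_d3.pkl")]
cv2.imwrite("pics/d3b.png",np.hstack(im))
```

```text
t 5.75 pos [ 0.5956 -0.0206  0.0942] jaw -66.5 phi 30.1 q [-13.4  31.3  75.7   0.   73.1  53.1] F [-0.3  0.1 -0. ] w 0.0854 tilt [-0.0006  0.0002]
```

View pics/d3b.png

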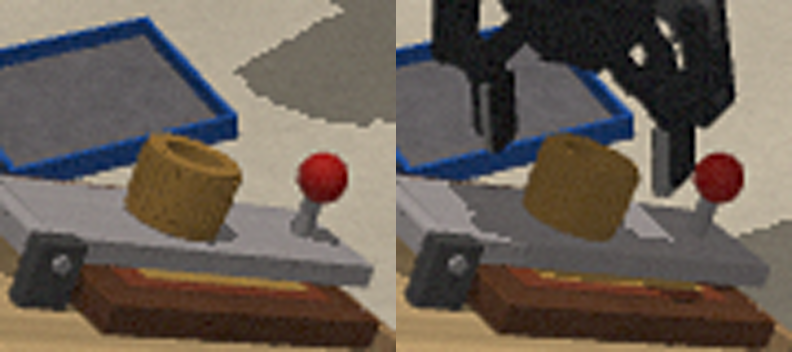

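Run:
```python
from look import *
for f in("scene0","scene_shut","scene_d3"):
    d=load(f+".pkl");h=hsv(d);m=box((h[...,0]>12)&(h[...,0]<28)&(h[...,1]>110)&(h[...,2]>40),240,192,285,230).astype(np.uint8)
    m=cv2.morphologyEx(m,cv2.MORPH_OPEN,np.ones((3,3)))
    k=max(cv2.findContours(m,0,1)[0],key=cv2.contourArea);print(f,cv2.boundingRect(k),cv2.contourArea(k),cv2.minAreaRect(k))
```

```text
scene0 (249, 201, 25, 24) 422.0 ((261.1723937988281, 212.06895446777344), (23.026222229003906, 21.540658950805664), 21.801410675048828)
scene_shut (249, 201, 25, 24) 422.0 ((261.0548095703125, 212.02053833007812), (22.58894157409668, 21.535572052001953), 20.556047439575195)
scene_d3 (249, 201, 26, 24) 418.5 ((261.47418212890625, 212.06036376953125), (22.978628158569336, 21.271644592285156), 23.198589324951172)
```

Run:
```python
from look import *
s=load("scene_d3.pkl");st=status.observe();p=st["position"];R=st["tool_rot"]
m=(s["pixels"].max(2)<90)&(np.ptp(s["pixels"],axis=2)<25)
for nm,b in(("far",(225,180,248,206)),("near",(276,192,292,216))):
    P=cloud(s,box(m,*b));L=(P-p)@R
    k=(P[:,2]>.12)&(abs(L[:,1])<.07)&(abs(L[:,0])<.05);P=P[k];L=L[k]
    print(nm,len(L),"x",np.percentile(L[:,0],[2,25,50,75,98]),"y",np.percentile(L[:,1],[2,50,98]),"worldz",np.percentile(P[:,2],[0,2,10,50]))
# nut cloud in cradle frame
h=hsv(s);m=box((h[...,0]>12)&(h[...,0]<28)&(h[...,1]>110)&(h[...,2]>40),245,198,280,228)
P=cloud(s,m);C=(P-O)@np.c_[X,Y,Z];print("nut cradle",np.percentile(C,[2,50,98],axis=0));
r=np.hypot(C[:,0],C[:,1]);print(np.percentile(r,[5,50,95]))
from scipy.optimize import least_squares
k=(C[:,2]>4)&(C[:,2]<.5)|((C[:,2]>.004)&(C[:,2]<.034)&(r>.018)&(r<.03));Q=C[k]
f=least_squares(lambda a:np.hypot(Q[:,0]-a[0],Q[:,1]-a[1])-a[2],[0,0,.0255],loss="soft_l1",f_scale=.001);print("fit axis",f.x,len(Q))
```

```text
far 261 x [-0.0093  0.0029  0.0085  0.012   0.0177] y [0.0302 0.0453 0.0672] worldz [0.1454 0.1477 0.1543 0.1797]
near 223 x [-0.0047  0.0068  0.0097  0.0116  0.0139] y [-0.0689 -0.0511 -0.0407] worldz [0.147  0.1509 0.1565 0.1775]
nut cradle [[-0.0163 -0.0145  0.003 ]
 [ 0.0129  0.0157  0.0243]
 [ 0.0252  0.0256  0.0373]]
[0.0143 0.0239 0.0265]
fit axis [ 0.0001 -0.0001  0.0245] 303
```

Run:
```python
from look import *
s=load("scene_d2.pkl")
cv2.imwrite("pics/d2b.png",cv2.resize(s["pixels"][165:245,225:305,::-1],(560,560),interpolation=cv2.INTER_CUBIC))
p=np.array([.5978,-.0221,.0963]);R=np.array([[.915,.403,0],[.403,-.915,0],[0,0,-1]])
for v in range(196,222,2):
    o,r=ray(s,(271,v));W=(o+r*s["range_z"][v,271])[0];print(v,s["pixels"][v,271],W,(W-p)@R)
```

```text
196 [29 29 25] [0.5958 0.0085 0.1857] [ 0.0105 -0.0288 -0.0894]
198 [24 25 22] [0.5981 0.0113 0.1832] [ 0.0137 -0.0305 -0.0869]
200 [28 25 28] [0.5964 0.009  0.1768] [ 0.0113 -0.029  -0.0805]
202 [79 76 76] [0.5945 0.0064 0.1701] [ 0.0084 -0.0274 -0.0738]
204 [78 78 77] [0.5963 0.0086 0.167 ] [ 0.011  -0.0287 -0.0707]
206 [78 76 74] [0.5949 0.0067 0.1608] [ 0.009  -0.0275 -0.0645]
208 [78 78 75] [0.5963 0.0082 0.1572] [ 0.0108 -0.0283 -0.0609]
210 [79 78 75] [0.5964 0.0081 0.1524] [ 0.0109 -0.0282 -0.0561]
212 [79 77 78] [0.5969 0.0086 0.148 ] [ 0.0115 -0.0285 -0.0517]
214 [75 73 73] [0.5958 0.007  0.1419] [ 0.0099 -0.0275 -0.0456]
216 [84 64 33] [0.5921 0.0021 0.1329] [ 0.0045 -0.0245 -0.0366]
218 [92 76 55] [0.5907 0.0002 0.1264] [ 0.0025 -0.0233 -0.0301]
220 [151 144 141] [ 0.5714 -0.0246  0.1006] [-0.0251 -0.0084 -0.0043]
```

View pics/d2b.png

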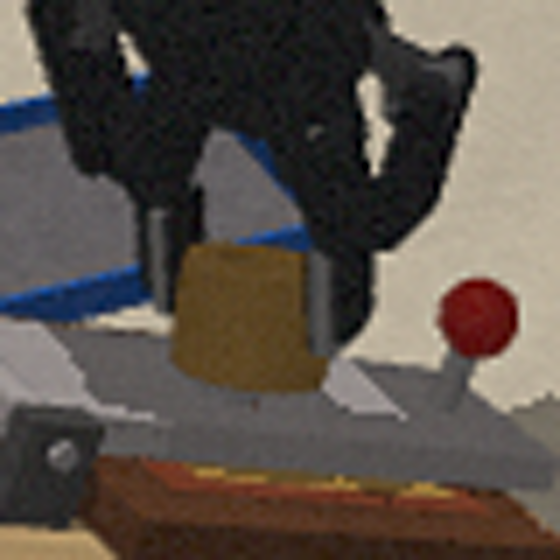

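The nut didn't rise: the pads held only its upper rim (tip at z≈0.140) and slipped. I'll grip about 10 mm lower, with shorter strokes of ±20° and more force.

Call:
{"api": "play_rows", "payload": {"targets": "0 0 0 0.15 0; 0 0 0 0.3 0; 0 0 0 0.45 0; 0 0 0 0.6 0; 0 0 0 0.75 0"}}

```text
time_s: 6.35
position: [0.5958, -0.0207, 0.0944]
tool_rot: [[0.941, -0.339, -0.0], [-0.339, -0.941, 0.0], [-0.0, -0.0, -1.0]]
ft_force: [-0.2, 0.1, 0.4]
grip_width: 0.0855
```

Run:
```python
from plan import *
go([.5973,-.0208,.0845],-116.6)
```

```text
t 6.35 pos [ 0.5958 -0.0207  0.0944] jaw -109.8 phi -13.2 q [-13.4  31.3  75.7   0.   73.1  96.4] F [-0.2  0.1  0.4] w 0.0855 tilt [-0.0002  0.0001]
shift [ 0.0015 -0.0004  0.0099] turn 0.119 rows 0.8
```

Call:
{"api": "play_rows", "payload": {"targets": "0.001 0 0.005 0.12 0; 0.0015 0 0.01 0.12 0; 0.0015 0 0.01 0.12 1; 0.0015 0 0.01 0.12 1; 0.0015 0 0.01 0.12 1", "force": 90}}

```text
time_s: 6.85
position: [0.5977, -0.0208, 0.0853]
tool_rot: [[0.897, -0.442, 0.001], [-0.442, -0.897, 0.001], [0.001, -0.001, -1.0]]
ft_force: [-2.6, 2.2, 5.4]
grip_width: 0.0469
```

Call:
{"api": "play_rows", "payload": {"targets": "0 0 0 0 1; 0 0 0 0 1"}}

```text
time_s: 7.05
position: [0.5976, -0.0208, 0.0854]
tool_rot: [[0.897, -0.442, 0.002], [-0.442, -0.897, 0.001], [0.001, -0.001, -1.0]]
ft_force: [0.3, 2.9, 4.4]
grip_width: 0.0463
```

Call:
{"api": "play_rows", "payload": {"targets": "-0.0002 0 -0.0004 -0.14 1; -0.0004 0.0001 -0.0008 -0.28 1; -0.0006 0.0002 -0.0012 -0.42 1; -0.0008 0.0003 -0.0017 -0.56 1; -0.0009 0.0004 -0.0021 -0.7 1"}}

```text
time_s: 7.55
position: [0.5969, -0.0229, 0.0889]
tool_rot: [[0.97, 0.244, 0.003], [0.244, -0.97, -0.003], [0.002, 0.004, -1.0]]
ft_force: [-0.4, 1.4, 1.9]
grip_width: 0.0462
```

Call:
{"api": "play_rows", "payload": {"targets": "0 0 0 0 1"}}

```text
time_s: 7.65
position: [0.597, -0.0225, 0.0886]
tool_rot: [[0.97, 0.243, 0.003], [0.243, -0.97, -0.003], [0.002, 0.003, -1.0]]
ft_force: [-4.3, -3.7, 11.1]
grip_width: 0.0458
```

Run:
```python
from look import *
print(show()["wrist_torque"]); s,t=snap("d4",(225,165,305,245))
h=hsv(s);m=box((h[...,0]>12)&(h[...,0]<28)&(h[...,1]>110)&(h[...,2]>40),245,190,280,228)
C=(cloud(s,m)-O)@np.c_[X,Y,Z];print("nut cradle",np.percentile(C,[2,50,98],axis=0))
```

```text
t 7.65 pos [ 0.597  -0.0225  0.0886] jaw -75.9 phi 20.7 q [-13.4  31.7  76.   -0.1  72.1  62.5] F [-4.3 -3.7 11.1] w 0.0458 tilt [ 0.0032 -0.0027]
[-0.8339  0.3702 -0.024 ]
nut cradle [[-0.0094 -0.0197  0.0074]
 [ 0.0184  0.0112  0.0255]
 [ 0.0271  0.0244  0.0428]]
```

View pics/d4.png

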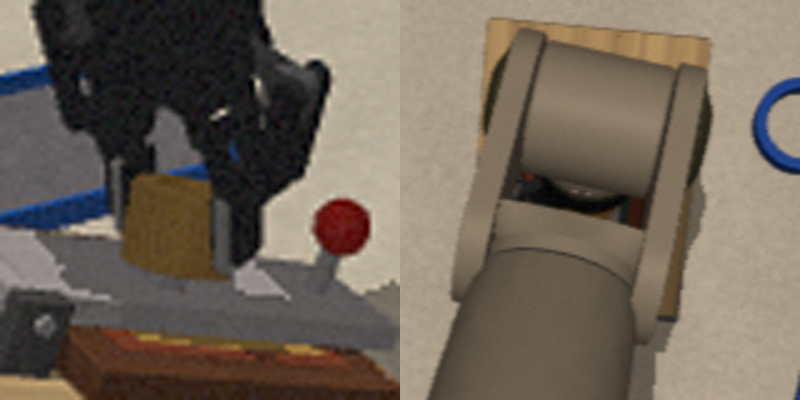

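Call:
{"api": "play_rows", "payload": {"targets": "0 0 0 0 0; 0 0 0 0 0; 0 0 0 0 0"}}

```text
time_s: 8.05
position: [0.5961, -0.0212, 0.0863]
tool_rot: [[0.971, 0.239, -0.0], [0.239, -0.971, 0.0], [-0.0, -0.0, -1.0]]
ft_force: [0.1, 0.0, 0.5]
grip_width: 0.0851
```

```bash
cat > nut.py <<'E'
from look import *
def nutz():
    s=eyes.get_image("scene");pickle.dump(s,open("scene_last.pkl","wb"))
    h=hsv(s);m=box((h[...,0]>12)&(h[...,0]<28)&(h[...,1]>110)&(h[...,2]>40),240,175,285,230).astype(np.uint8)
    m=cv2.morphologyEx(m,cv2.MORPH_OPEN,np.ones((3,3)))
    C=(cloud(s,m>0)-O)@np.c_[X,Y,Z];C=C[np.hypot(C[:,0],C[:,1])<.035];print("nut z 2/98%",np.percentile(C[:,2],[2,98]).round(4),"top med",np.median(C[C[:,2]>np.percentile(C[:,2],97),2]).round(4), "(start .003/.037)")
    k=max(cv2.findContours(m,0,1)[0],key=cv2.contourArea);print(cv2.boundingRect(k))
E
python3 - <<'E'
from nut import *
nutz(); go([.596,-.0207,.0875],-118.6)
E
```

```text
nut z 2/98% [0.0045 0.0392] top med 0.0393 (start .003/.037)
(249, 200, 26, 24)
t 8.10 pos [ 0.5962 -0.0212  0.0863] jaw -76.2 phi 20.4 q [-13.4  31.8  76.2   0.   72.   62.8] F [-0.8  0.7 -0. ] w 0.0854 tilt [-0.0004  0.0002]
shift [-0.     -0.0005 -0.0012] turn 0.740 rows 4.9
```

The nut is about 2 mm higher, so this grip works. I'll repeat the stroke.

Call:
{"api": "play_rows", "payload": {"targets": "0 0 -0.001 0.15 0; 0 0 -0.001 0.3 0; 0 0 -0.001 0.45 0; 0 0 -0.001 0.6 0; 0 0 -0.001 0.74 0"}}

```text
time_s: 8.6
position: [0.5961, -0.0212, 0.0873]
tool_rot: [[0.875, -0.484, -0.001], [-0.484, -0.875, 0.0], [-0.001, 0.0, -1.0]]
ft_force: [0.0, 0.1, -0.2]
grip_width: 0.0858
```

Call:
{"api": "play_rows", "payload": {"targets": "0 0 0 0 1; 0 0 0 0 1; 0 0 0 0 1; 0 0 0 0 1; 0 0 0 0 1", "force": 100}}

```text
time_s: 9.1
position: [0.5965, -0.0208, 0.0884]
tool_rot: [[0.879, -0.476, 0.001], [-0.476, -0.879, 0.001], [0.001, -0.001, -1.0]]
ft_force: [-1.1, 2.8, 5.8]
grip_width: 0.0461
```

Call:
{"api": "play_rows", "payload": {"targets": "-0.0002 0 -0.0004 -0.15 1; -0.0004 0.0001 -0.0009 -0.3 1; -0.0006 0.0002 -0.0013 -0.45 1; -0.0008 0.0003 -0.0018 -0.6 1; -0.0009 0.0004 -0.0022 -0.75 1"}}

```text
time_s: 9.6
position: [0.5959, -0.0232, 0.0913]
tool_rot: [[0.967, 0.255, 0.002], [0.255, -0.967, -0.004], [0.001, 0.004, -1.0]]
ft_force: [-10.6, -8.5, 23.4]
grip_width: 0.0458
```

Call:
{"api": "play_rows", "payload": {"targets": "0 0 0 0 0; 0 0 0 0 0; 0 0 0 0 0"}}

```text
time_s: 9.9
position: [0.5952, -0.021, 0.0895]
tool_rot: [[0.969, 0.248, -0.0], [0.248, -0.969, 0.0], [-0.0, -0.0, -1.0]]
ft_force: [0.2, -0.8, 0.6]
grip_width: 0.0847
```

Run:
```python
from nut import *
nutz(); go([.595,-.0207,.0895],-118.6)
```

```text
nut z 2/98% [0.0068 0.0409] top med 0.0409 (start .003/.037)
(250, 199, 26, 24)
t 9.95 pos [ 0.5952 -0.021   0.0895] jaw -75.7 phi 20.9 q [-13.4  31.5  76.1   0.   72.4  62.3] F [0.6 0.5 0.4] w 0.0854 tilt [-0.0003  0.0002]
shift [-0.0001 -0.0003  0.    ] turn 0.749 rows 5.0
```

Call:
{"api": "play_rows", "payload": {"targets": "0 0 0 0.15 0; 0 0 0 0.3 0; 0 0 0 0.45 0; 0 0 0 0.6 0; 0 0 0 0.75 0"}}

```text
time_s: 10.45
position: [0.5952, -0.021, 0.0895]
tool_rot: [[0.875, -0.484, -0.0], [-0.484, -0.875, 0.0], [-0.0, -0.0, -1.0]]
ft_force: [0.6, -0.6, 0.7]
grip_width: 0.0856
```

Call:
{"api": "play_rows", "payload": {"targets": "0 0 0 0.15 0; 0 0 0 0.17 0.5; 0 0 0 0.17 1; 0 0 0 0.17 1; 0 0 0 0.17 1"}}

```text
time_s: 10.95
position: [0.596, -0.0206, 0.0905]
tool_rot: [[0.786, -0.618, 0.002], [-0.618, -0.786, 0.001], [0.001, -0.002, -1.0]]
ft_force: [1.7, 3.8, 5.1]
grip_width: 0.0483
```

Call:
{"api": "play_rows", "payload": {"targets": "0 0 0 0 1; -0.0002 0.0001 -0.0004 -0.14 1; -0.0004 0.0002 -0.0008 -0.28 1; -0.0006 0.0003 -0.0012 -0.42 1; -0.0008 0.0004 -0.0016 -0.56 1"}}

```text
time_s: 11.45
position: [0.5947, -0.023, 0.0925]
tool_rot: [[0.995, -0.103, 0.001], [-0.103, -0.995, -0.004], [0.001, 0.003, -1.0]]
ft_force: [1.8, -11.5, 8.4]
grip_width: 0.0473
```

Call:
{"api": "play_rows", "payload": {"targets": "-0.0002 0 -0.0004 -0.13 1; -0.0004 0 -0.0008 -0.26 1; -0.0006 0.0001 -0.0012 -0.39 1; -0.0008 0.0001 -0.0016 -0.52 1; -0.0008 0.0001 -0.0016 -0.52 1"}}

```text
time_s: 11.95
position: [0.594, -0.0248, 0.0954]
tool_rot: [[0.915, 0.403, 0.003], [0.403, -0.915, -0.007], [-0.0, 0.007, -1.0]]
ft_force: [-7.5, -13.0, 18.7]
grip_width: 0.0453
```

Call:
{"api": "play_rows", "payload": {"targets": "0 0 0 0 0; 0 0 0 0 0; 0 0 0 0 0"}}

```text
time_s: 12.25
position: [0.5933, -0.0208, 0.0924]
tool_rot: [[0.916, 0.4, -0.001], [0.4, -0.916, 0.0], [-0.001, -0.001, -1.0]]
ft_force: [-0.7, -0.4, 1.1]
grip_width: 0.0849
```

Run:
```python
from nut import *
nutz(); go([.5935,-.0205,.0925],-128.6)
```

```text
nut z 2/98% [0.0106 0.0442] top med 0.0445 (start .003/.037)
(251, 198, 25, 23)
t 12.30 pos [ 0.5933 -0.0207  0.0924] jaw -66.4 phi 30.2 q [-13.4  31.2  76.2   0.   72.7  53. ] F [-0.5 -0.3 -0.7] w 0.0851 tilt [-0.001   0.0004]
shift [ 0.0002 -0.0001 -0.0001] turn 1.085 rows 7.2
```

Call:
{"api": "play_rows", "payload": {"targets": "0 0 0 0.15 0; 0 0 0 0.3 0; 0 0 0 0.45 0; 0 0 0 0.6 0; 0 0 0 0.75 0"}}

```text
time_s: 12.8
position: [0.5934, -0.0207, 0.0926]
tool_rot: [[0.941, -0.338, -0.001], [-0.338, -0.941, 0.0], [-0.001, 0.0, -1.0]]
ft_force: [-0.6, -0.1, 0.4]
grip_width: 0.0853
```

Call:
{"api": "play_rows", "payload": {"targets": "0 0 0 0.15 0; 0 0 0 0.3 0; 0 0 0 0.33 1; 0 0 0 0.33 1; 0 0 0 0.33 1"}}

```text
time_s: 13.3
position: [0.5941, -0.0207, 0.0935]
tool_rot: [[0.786, -0.618, 0.002], [-0.618, -0.786, 0.0], [0.001, -0.001, -1.0]]
ft_force: [-0.2, 1.5, 3.0]
grip_width: 0.0493
```

Call:
{"api": "play_rows", "payload": {"targets": "0 0 0 0 1; 0 0 0 0 1; -0.0002 0.0001 -0.0004 -0.14 1; -0.0004 0.0002 -0.0008 -0.28 1; -0.0006 0.0003 -0.0012 -0.42 1"}}

```text
time_s: 13.8
position: [0.5924, -0.0229, 0.0953]
tool_rot: [[0.971, -0.241, -0.001], [-0.241, -0.971, -0.004], [0.0, 0.004, -1.0]]
ft_force: [-6.9, -11.9, 11.3]
grip_width: 0.0482
```

Call:
{"api": "play_rows", "payload": {"targets": "-0.0002 0 -0.0004 -0.14 1; -0.0004 0 -0.0008 -0.28 1; -0.0006 0.0001 -0.0012 -0.42 1; -0.0008 0.0001 -0.0016 -0.56 1; -0.001 0.0001 -0.002 -0.67 1"}}

```text
time_s: 14.3
position: [0.5929, -0.0279, 0.0981]
tool_rot: [[0.912, 0.411, 0.003], [0.411, -0.911, -0.013], [-0.002, 0.013, -1.0]]
ft_force: [-1.2, -31.5, 9.8]
grip_width: 0.047
```

Call:
{"api": "play_rows", "payload": {"targets": "0 0 0 0 0; 0 0 0 0 0; 0 0 0 0 0"}}

```text
time_s: 14.6
position: [0.5916, -0.0204, 0.0957]
tool_rot: [[0.913, 0.409, -0.001], [0.409, -0.913, 0.0], [-0.001, -0.001, -1.0]]
ft_force: [0.6, 0.2, -0.2]
grip_width: 0.0852
```

Run:
```python
from nut import *
nutz(); go([.592,-.0205,.0955],-128.6)
```

```text
nut z 2/98% [0.0123 0.05  ] top med 0.0505 (start .003/.037)
(250, 198, 24, 19)
t 14.65 pos [ 0.5917 -0.0203  0.0957] jaw -65.9 phi 30.7 q [-13.4  30.9  76.2   0.   73.   52.4] F [0.3 0.3 0.1] w 0.0857 tilt [-0.001   0.0003]
shift [0.0002 0.0003 0.0002] turn 1.095 rows 7.3
```

Run:
```python
from look import *
s=load("scene_last.pkl");cv2.imwrite("pics/d6.png",cv2.resize(s["pixels"][165:245,225:305,::-1],(560,560),interpolation=cv2.INTER_CUBIC))
```

```text
(no output)
```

View pics/d6.png

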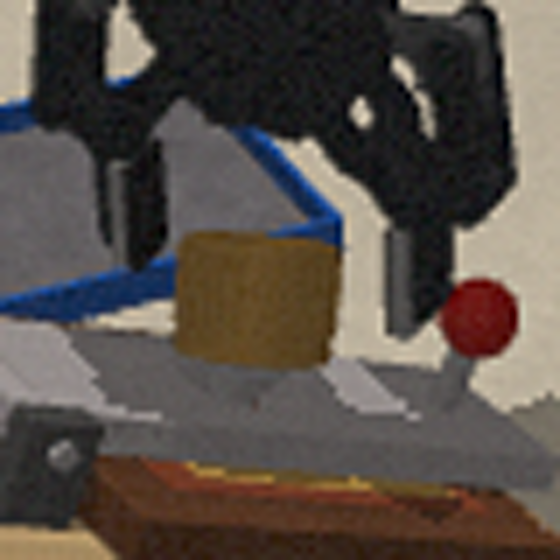

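The nut now stands nearly upright on the stud top at (257,205) in the scene view. It seems to have come free of the thread, so I'll measure its pose before gripping it.

```bash
cat > cyl.py <<'E'
from look import *
from scipy.optimize import least_squares
def fit(s,b,a0):
    h=hsv(s);m=box((h[...,0]>12)&(h[...,0]<28)&(h[...,1]>110)&(h[...,2]>35),*b).astype(np.uint8)
    m=cv2.erode(cv2.morphologyEx(m,cv2.MORPH_OPEN,np.ones((3,3))),np.ones((3,3)))
    P=cloud(s,m>0);P=P[np.linalg.norm(P-np.median(P,0),axis=1)<.04]
    def ax(a): v=np.array([a[2],a[3],1]);return v/np.linalg.norm(v)
    def res(a):
        v=ax(a);d=P-np.array([a[0],a[1],.15]);return np.linalg.norm(d-np.outer(d@v,v),axis=1)-.025
    f=least_squares(res,a0,loss="soft_l1",f_scale=.0015);v=ax(f.x);r=res(f.x);k=abs(r)<.004
    t=((P-np.array([f.x[0],f.x[1],.15]))@v)[k]
    print("n",len(P),k.sum(),"axis pt@z.15",f.x[:2],"dir",v,"tilt",np.degrees(np.arccos(v[2])).round(1),"along",np.percentile(t,[1,50,99]))
if __name__=="__main__":
    fit(load("scene0.pkl"),(240,175,285,230),[.592,-.02,-.4,0])
    fit(load("scene_last.pkl"),(240,175,285,230),[.592,-.02,-.2,0])
E
python3 cyl.py
python3 - <<'E'
from look import *
t=load("scene_last.pkl");h=hsv(t);m=box((h[...,0]>12)&(h[...,0]<28)&(h[...,1]>110)&(h[...,2]>35),240,175,285,230)
P=cloud(t,m);print(np.percentile(P,[2,50,98],axis=0))
E
```

```text
n 362 302 axis pt@z.15 [ 0.5925 -0.021 ] dir [-0.4229  0.0538  0.9046] tilt 25.2 along [-0.0298 -0.0132  0.0018]
n 324 321 axis pt@z.15 [ 0.593  -0.0283] dir [-0.3589 -0.2755  0.8918] tilt 26.9 along [-0.0221 -0.0061  0.0098]
[[ 0.5777 -0.0433  0.1355]
 [ 0.6077 -0.0099  0.1526]
 [ 0.6226  0.0016  0.1685]]
```

The nut left the thread during that stroke and leaned over with the gripper. It now tilts about 27° towards (-0.36, -0.28), and its centre is near (0.595, -0.027, 0.145). I'll grip square to that lean (jaw at -52°), gently, then lift along the stud axis.

Run:
```python
from plan import *
go([.594,-.0275,.0903],-52.5)
```

```text
t 14.65 pos [ 0.5917 -0.0203  0.0957] jaw -65.9 phi 30.7 q [-13.4  30.9  76.2   0.   73.   52.4] F [0.3 0.3 0.1] w 0.0857 tilt [-0.001   0.0003]
shift [-0.0008  0.0075  0.0054] turn -0.233 rows 1.6
```

Call:
{"api": "play_rows", "payload": {"targets": "0 0.003 0 -0.12 0; -0.0008 0.0075 0 -0.233 0; -0.0008 0.0075 0.003 -0.233 0; -0.0008 0.0075 0.0054 -0.233 0; -0.0008 0.0075 0.0054 -0.233 0"}}

```text
time_s: 15.15
position: [0.5939, -0.0275, 0.0901]
tool_rot: [[0.795, 0.607, -0.001], [0.607, -0.795, 0.0], [-0.001, -0.001, -1.0]]
ft_force: [-0.4, -0.3, 0.0]
grip_width: 0.0851
```

Run:
```python
from look import *
import cyl
show(); s,t=snap("g1",(225,165,305,245)); cyl.fit(s,(240,175,285,230),[.592,-.02,-.2,-.2])
```

```text
t 15.15 pos [ 0.5939 -0.0275  0.0901] jaw -52.6 phi 44.0 q [-14.   31.4  76.2   0.   72.4  38.6] F [-0.4 -0.3  0. ] w 0.0851 tilt [-0.0012  0.0004]
n 327 322 axis pt@z.15 [ 0.593  -0.0283] dir [-0.3522 -0.2646  0.8977] tilt 26.1 along [-0.0222 -0.0059  0.0101]
```

View pics/g1.png

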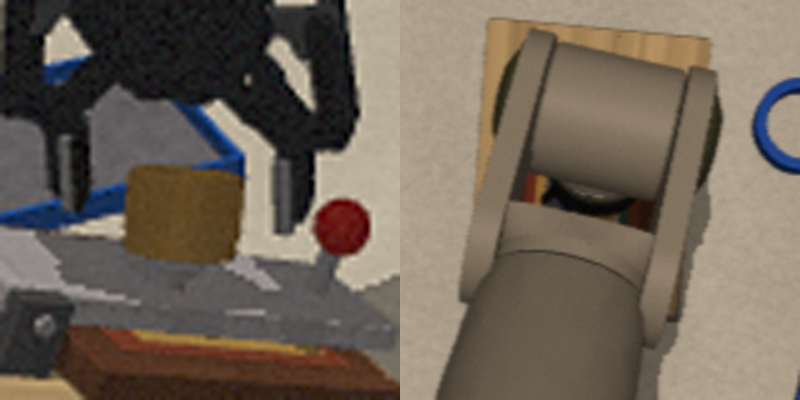

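Call:
{"api": "play_rows", "payload": {"targets": "0 0 0 0 1; 0 0 0 0 1; 0 0 0 0 1; 0 0 0 0 1; 0 0 0 0 1", "force": 40}}

```text
time_s: 15.75
position: [0.5927, -0.0263, 0.0912]
tool_rot: [[0.794, 0.609, -0.003], [0.609, -0.794, 0.003], [-0.001, -0.004, -1.0]]
ft_force: [-7.2, 5.9, 7.3]
grip_width: 0.0468
```

Call:
{"api": "play_rows", "payload": {"targets": "-0.0008 -0.0008 -0.0022 0 1; -0.0016 -0.0015 -0.0045 0 1; -0.0024 -0.0023 -0.0067 0 1; -0.0032 -0.003 -0.009 0 1"}}

```text
time_s: 16.15
position: [0.5907, -0.027, 0.0966]
tool_rot: [[0.794, 0.608, 0.0], [0.608, -0.794, 0.002], [0.001, -0.001, -1.0]]
ft_force: [23.7, 3.5, -44.4]
grip_width: 0.0466
```

Run:
```python
from look import *
import cyl
show(); s,t=snap("g2",(225,165,305,245)); cyl.fit(s,(240,165,285,230),[.592,-.02,-.2,-.2])
```

```text
t 16.15 pos [ 0.5907 -0.027   0.0966] jaw -52.6 phi 44.0 q [-14.1  30.7  76.3   0.1  73.   38.4] F [ 23.7   3.5 -44.4] w 0.0466 tilt [0.     0.0016]
n 314 305 axis pt@z.15 [ 0.5929 -0.0274] dir [-0.3374 -0.2686  0.9022] tilt 25.5 along [-0.0169 -0.0009  0.0151]
```

View pics/g2.png

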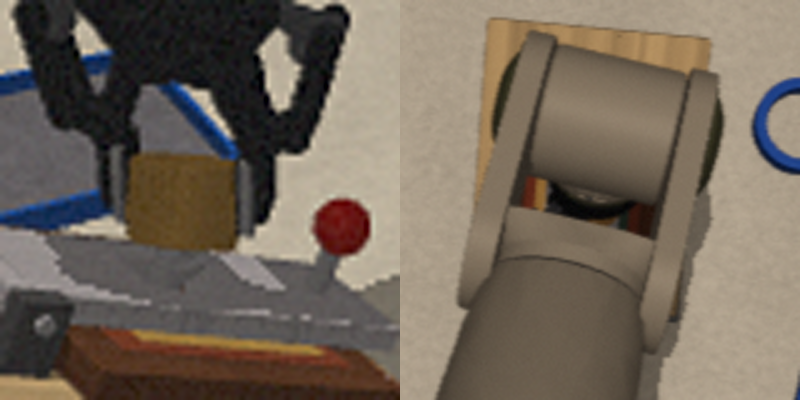

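The lift meets about 50 N: the nut is still leaning about 20° off the stud axis and binds. I'll back off a little, turn it back so its axis lines up with the stud, and lift again.

Call:
{"api": "play_rows", "payload": {"targets": "0.001 0.001 0.003 0 1; 0.001 0.001 0.003 0 1"}}

```text
time_s: 16.45
position: [0.5911, -0.0273, 0.0955]
tool_rot: [[0.794, 0.608, -0.002], [0.608, -0.794, 0.001], [-0.001, -0.002, -1.0]]
ft_force: [4.4, 4.0, -14.4]
grip_width: 0.0468
```

Run:
```python
from plan import *
go([.590,-.020,.0945],-96.6)
```

```text
t 16.45 pos [ 0.5911 -0.0273  0.0955] jaw -52.5 phi 44.1 q [-14.1  30.9  76.3   0.   73.   38.4] F [  4.4   4.  -14.4] w 0.0468 tilt [-0.0016  0.001 ]
shift [ 0.0036 -0.0065  0.0011] turn 0.769 rows 5.1
```

Call:
{"api": "play_rows", "payload": {"targets": "0.0007 -0.0013 0 0.15 1; 0.0014 -0.0026 0 0.3 1; 0.0022 -0.0039 0 0.45 1; 0.003 -0.0052 0 0.6 1; 0.0036 -0.0065 0 0.74 1"}}

```text
time_s: 16.95
position: [0.5906, -0.0204, 0.0947]
tool_rot: [[0.996, -0.091, -0.0], [-0.091, -0.996, -0.0], [-0.0, 0.0, -1.0]]
ft_force: [13.5, 2.8, -27.5]
grip_width: 0.0465
```

Run:
```python
from look import *
import cyl
print(show()["wrist_torque"]); s,t=snap("g3",(225,165,305,245)); cyl.fit(s,(240,165,285,230),[.592,-.02,-.2,-.2])
```

```text
t 16.95 pos [ 0.5906 -0.0204  0.0947] jaw -95.2 phi 1.4 q [-13.4  30.8  76.5  -0.   72.7  81.8] F [ 13.5   2.8 -27.5] w 0.0465 tilt [-0.0004 -0.    ]
[ 0.0778 -1.9639  0.4911]
n 222 203 axis pt@z.15 [ 0.591  -0.0182] dir [-0.526   0.3446  0.7775] tilt 39.0 along [-0.0203 -0.0036  0.0118]
```

View pics/g3.png

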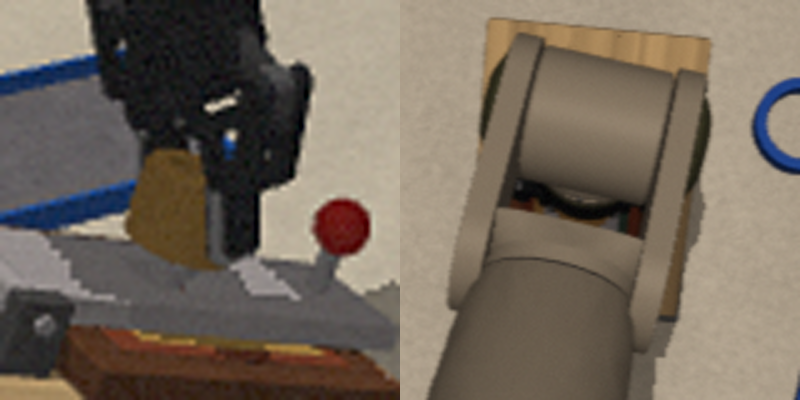

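Call:
{"api": "play_rows", "payload": {"targets": "0 0 0.001 0 0; 0 0 0.001 0 0; 0 0 0.001 0 0; 0 0 0.001 0.14 0; 0 0 0.001 0.28 0"}}

```text
time_s: 17.55
position: [0.5904, -0.0206, 0.0967]
tool_rot: [[0.932, -0.363, 0.002], [-0.363, -0.932, -0.001], [0.002, 0.0, -1.0]]
ft_force: [-0.0, 1.0, -0.2]
grip_width: 0.0855
```

Run:
```python
from nut import *
import cyl
nutz(); cyl.fit(load("scene_last.pkl"),(240,175,285,230),[.592,-.02,-.4,0.05]); go([.593,-.0204,.0920],-121.6)
s=load("scene_last.pkl");cv2.imwrite("pics/g4.png",cv2.resize(s["pixels"][165:245,225:305,::-1],(400,400),interpolation=cv2.INTER_CUBIC))
```

```text
nut z 2/98% [0.0111 0.0449] top med 0.045 (start .003/.037)
(250, 198, 16, 22)
n 199 186 axis pt@z.15 [ 0.5887 -0.0188] dir [-0.5385  0.2498  0.8047] tilt 36.4 along [-0.0264 -0.0103  0.0066]
t 17.60 pos [ 0.5905 -0.0206  0.0967] jaw -111.7 phi -15.1 q [-13.5  30.6  76.5  -0.   72.8  98.3] F [0.1 0.4 0.5] w 0.0855 tilt [ 0.0016 -0.0007]
shift [ 0.0023 -0.0011  0.0047] turn 0.173 rows 1.2
```

View pics/g4.png

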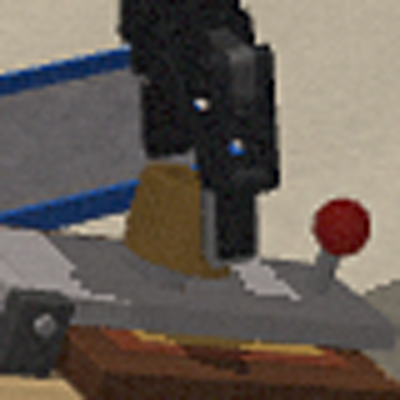

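Call:
{"api": "play_rows", "payload": {"targets": "0.001 -0.0005 0.002 0.12 0; 0.0023 -0.0011 0.0047 0.12 0; 0.0023 -0.0011 0.0047 0.12 1; 0.0023 -0.0011 0.0047 0.12 1; 0.0023 -0.0011 0.0047 0.12 1", "force": 45}}

```text
time_s: 18.1
position: [0.5929, -0.0203, 0.0919]
tool_rot: [[0.885, -0.466, 0.001], [-0.466, -0.885, -0.001], [0.001, 0.0, -1.0]]
ft_force: [-2.0, -1.0, 5.8]
grip_width: 0.051
```

Call:
{"api": "play_rows", "payload": {"targets": "0 0 0 0 1; 0 0 0 0 1; -0.0002 0.0001 -0.0004 -0.13 1; -0.0004 0.0002 -0.0008 -0.26 1; -0.0006 0.0003 -0.0012 -0.39 1"}}

```text
time_s: 18.6
position: [0.5922, -0.023, 0.0934]
tool_rot: [[0.996, -0.09, 0.001], [-0.09, -0.996, -0.006], [0.001, 0.005, -1.0]]
ft_force: [-4.4, -15.7, 6.8]
grip_width: 0.0513
```

Call:
{"api": "play_rows", "payload": {"targets": "-0.0002 0 -0.0004 -0.13 1; -0.0004 0 -0.0008 -0.26 1; -0.0006 0.0001 -0.0012 -0.36 1"}}

```text
time_s: 18.9
position: [0.5915, -0.026, 0.0955]
tool_rot: [[0.964, 0.265, 0.001], [0.265, -0.964, -0.011], [-0.002, 0.011, -1.0]]
ft_force: [-11.4, -28.0, 15.7]
grip_width: 0.0496
```

Run:
```python
from nut import *
import cyl
show();nutz(); cyl.fit(load("scene_last.pkl"),(240,175,285,230),[.592,-.02,-.4,0.05])
```

```text
t 18.90 pos [ 0.5915 -0.026   0.0955] jaw -74.6 phi 22.0 q [-13.7  30.8  76.4  -0.6  72.6  61.1] F [-11.4 -28.   15.7] w 0.0496 tilt [ 0.0012 -0.0106]
nut z 2/98% [0.0114 0.0484] top med 0.0486 (start .003/.037)
(250, 198, 20, 20)
n 288 275 axis pt@z.15 [ 0.5929 -0.0273] dir [-0.3318 -0.2554  0.9081] tilt 24.8 along [-0.0226 -0.0064  0.01  ]
```

Call:
{"api": "play_rows", "payload": {"targets": "0 0 0 0 0; 0 0 0 0 0; 0 0 0 0 0; 0 0 0 0.14 0; 0 0 0 0.28 0"}}

```text
time_s: 19.45
position: [0.5915, -0.0196, 0.0932]
tool_rot: [[1.0, -0.021, -0.0], [-0.021, -1.0, 0.0], [-0.0, -0.0, -1.0]]
ft_force: [0.3, 0.3, -0.0]
grip_width: 0.0853
```

Run:
```python
from nut import *
import cyl
nutz(); cyl.fit(load("scene_last.pkl"),(240,175,285,230),[.592,-.02,-.4,0.05]); go([.592,-.0203,.0935],-106.6)
s=load("scene_last.pkl");cv2.imwrite("pics/g5.png",cv2.resize(s["pixels"][165:245,225:305,::-1],(400,400),interpolation=cv2.INTER_CUBIC))
```

```text
nut z 2/98% [0.0125 0.0494] top med 0.0496 (start .003/.037)
(250, 198, 23, 20)
n 319 314 axis pt@z.15 [ 0.5923 -0.0278] dir [-0.3824 -0.2454  0.8908] tilt 27.0 along [-0.0227 -0.0063  0.0093]
t 19.50 pos [ 0.5915 -0.0196  0.0932] jaw -91.6 phi 5.0 q [-13.4  31.   76.5   0.   72.6  78.2] F [-0.1 -0.2 -0.1] w 0.0852 tilt [-0.0002  0.0003]
shift [ 0.0006  0.0007 -0.0003] turn 0.262 rows 1.7
```

View pics/g5.png

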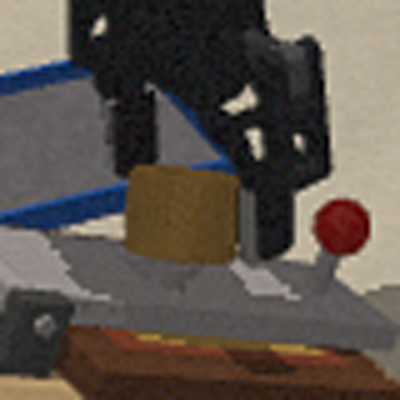

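Call:
{"api": "play_rows", "payload": {"targets": "0 0 0 0.09 1; 0 0 0 0.09 1; 0 0 0 0.09 1; 0 0 0 0.09 1; 0 0 0 0.09 1", "force": 90}}

```text
time_s: 20.0
position: [0.591, -0.0236, 0.0954]
tool_rot: [[0.995, -0.102, 0.0], [-0.102, -0.995, -0.007], [0.001, 0.007, -1.0]]
ft_force: [-9.9, -15.6, 15.9]
grip_width: 0.0496
```

Call:
{"api": "play_rows", "payload": {"targets": "-0.0009 0 -0.0018 0 1; -0.0018 0 -0.0036 0 1; -0.0018 0 -0.0036 0 1"}}

```text
time_s: 20.3
position: [0.5905, -0.0233, 0.0972]
tool_rot: [[0.995, -0.103, 0.002], [-0.103, -0.995, -0.006], [0.002, 0.006, -1.0]]
ft_force: [1.6, -14.6, -1.8]
grip_width: 0.0484
```

Run:
```python
from nut import *
import cyl
show();nutz(); cyl.fit(load("scene_last.pkl"),(240,175,285,230),[.592,-.02,-.4,0.05])
s=load("scene_last.pkl");cv2.imwrite("pics/g6.png",cv2.resize(s["pixels"][165:245,225:305,::-1],(400,400),interpolation=cv2.INTER_CUBIC))
```

```text
t 20.30 pos [ 0.5905 -0.0233  0.0972] jaw -95.9 phi 0.7 q [-13.6  30.6  76.5  -0.3  72.8  82.4] F [  1.6 -14.6  -1.8] w 0.0484 tilt [ 0.0018 -0.0058]
nut z 2/98% [0.0117 0.0463] top med 0.0465 (start .003/.037)
(250, 198, 16, 20)
n 204 193 axis pt@z.15 [ 0.5913 -0.0237] dir [-0.434  -0.0441  0.8998] tilt 25.9 along [-0.0217 -0.0067  0.01  ]
```

View pics/g6.png

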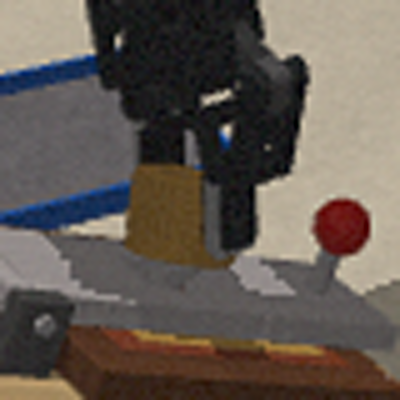

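Call:
{"api": "play_rows", "payload": {"targets": "0 0 -0.0003 -0.14 1; 0 0 -0.0006 -0.28 1; 0 0 -0.001 -0.42 1; 0 0 -0.0013 -0.56 1; 0 0 -0.0016 -0.66 1"}}

```text
time_s: 20.85
position: [0.5942, -0.0283, 0.1011]
tool_rot: [[0.848, 0.531, 0.012], [0.531, -0.847, -0.015], [0.002, 0.019, -1.0]]
ft_force: [19.9, -26.8, -9.6]
grip_width: 0.047
```

Run:
```python
from nut import *
import cyl
show();nutz(); cyl.fit(load("scene_last.pkl"),(240,175,285,230),[.592,-.02,-.4,0.05])
```

```text
t 20.85 pos [ 0.5942 -0.0283  0.1011] jaw -57.9 phi 38.7 q [-13.8  30.4  76.   -0.7  72.7  44.4] F [ 19.9 -26.8  -9.6] w 0.0470 tilt [ 0.0117 -0.0147]
nut z 2/98% [0.0097 0.0515] top med 0.0519 (start .003/.037)
(249, 197, 23, 21)
n 331 290 axis pt@z.15 [ 0.5965 -0.0279] dir [-0.1675 -0.2781  0.9458] tilt 18.9 along [-0.0197 -0.0026  0.0127]
```

Call:
{"api": "play_rows", "payload": {"targets": "0 0 0 0 0; 0 0 0 0 0; 0 0 0 0 0; 0 0 0 0.15 0; 0 0 0 0.3 0"}}

```text
time_s: 21.4
position: [0.5894, -0.0192, 0.0984]
tool_rot: [[0.969, 0.248, -0.001], [0.248, -0.969, 0.001], [-0.001, -0.001, -1.0]]
ft_force: [0.3, 0.1, 0.8]
grip_width: 0.0855
```

Run:
```python
from nut import *
import cyl
nutz(); cyl.fit(load("scene_last.pkl"),(240,175,285,230),[.592,-.02,-.4,0.05]);go([.591,-.023,.0945],-96.6)
```

```text
nut z 2/98% [0.0113 0.0516] top med 0.0522 (start .003/.037)
(250, 197, 23, 21)
n 366 320 axis pt@z.15 [ 0.5958 -0.0266] dir [-0.2212 -0.2287  0.948 ] tilt 18.6 along [-0.0196 -0.0025  0.0129]
t 21.45 pos [ 0.5894 -0.0191  0.0983] jaw -76.1 phi 20.5 q [-13.4  30.5  76.4   0.   73.1  62.7] F [0.5 1.4 0.2] w 0.0854 tilt [-0.0008  0.0005]
shift [0.0007 0.0041 0.0038] turn 0.358 rows 2.4
```

Call:
{"api": "play_rows", "payload": {"targets": "0 0.002 0.002 0.15 0; 0 0.004 0.0038 0.3 0; 0.0005 0.004 0.0038 0.36 0; 0.0005 0.004 0.0038 0.36 1; 0.0005 0.004 0.0038 0.36 1", "force": 80}}

```text
time_s: 21.95
position: [0.591, -0.0232, 0.0947]
tool_rot: [[0.995, -0.101, -0.0], [-0.101, -0.995, 0.0], [-0.0, -0.0, -1.0]]
ft_force: [-0.6, 0.2, -0.6]
grip_width: 0.0592
```

Call:
{"api": "play_rows", "payload": {"targets": "0 0 0 0 1; 0 0 0 0 1; 0 0 0 0 1"}}

```text
time_s: 22.25
position: [0.591, -0.0237, 0.0957]
tool_rot: [[0.995, -0.103, 0.0], [-0.103, -0.995, -0.0], [0.0, 0.0, -1.0]]
ft_force: [-3.8, -0.2, 6.2]
grip_width: 0.0492
```

Call:
{"api": "play_rows", "payload": {"targets": "-0.0009 0 -0.0018 0 1; -0.0018 0 -0.0036 0 1; -0.0027 0 -0.0054 0 1; -0.0027 0 -0.0054 0 1"}}

```text
time_s: 22.65
position: [0.5893, -0.0239, 0.1004]
tool_rot: [[0.995, -0.104, 0.002], [-0.104, -0.995, -0.001], [0.002, 0.001, -1.0]]
ft_force: [3.3, -2.6, -1.9]
grip_width: 0.0491
```

Run:
```python
from nut import *
import cyl
show();nutz(); cyl.fit(load("scene_last.pkl"),(240,165,285,230),[.592,-.02,-.4,0.05])
s=load("scene_last.pkl");cv2.imwrite("pics/g7.png",cv2.resize(s["pixels"][165:245,225:305,::-1],(400,400),interpolation=cv2.INTER_CUBIC))
```

```text
t 22.65 pos [ 0.5893 -0.0239  0.1004] jaw -96.0 phi 0.6 q [-13.8  30.3  76.4  -0.   73.2  82.2] F [ 3.3 -2.6 -1.9] w 0.0491 tilt [ 0.0021 -0.001 ]
nut z 2/98% [0.0155 0.0523] top med 0.0527 (start .003/.037)
(250, 194, 16, 22)
n 240 209 axis pt@z.15 [ 0.5941 -0.0234] dir [-0.4871  0.2238  0.8442] tilt 32.4 along [-0.017   0.0005  0.0169]
```

View pics/g7.png

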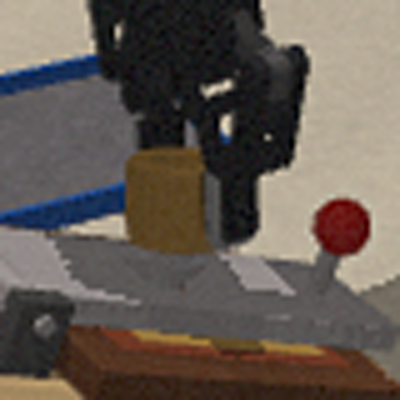

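Free now: it lifts about 5 mm along the stud with only 2–4 N. I'll carry on lifting.

Call:
{"api": "play_rows", "payload": {"targets": "-0.0018 0 -0.0036 0 1; -0.0035 0 -0.0072 0 1; -0.0053 0 -0.0108 0 1; -0.007 0 -0.0144 0 1; -0.0088 0 -0.018 0 1"}}

```text
time_s: 23.2
position: [0.5789, -0.0221, 0.1182]
tool_rot: [[0.994, -0.105, -0.002], [-0.105, -0.994, 0.001], [-0.002, -0.0, -1.0]]
ft_force: [-0.1, -0.0, -0.8]
grip_width: 0.0491
```

Call:
{"api": "play_rows", "payload": {"targets": "-0.0044 0 -0.009 0 1; -0.0088 0 -0.018 0 1; -0.0088 0 -0.04 0 1; -0.0088 0 -0.06 0 1"}}

```text
time_s: 23.6
position: [0.5704, -0.0213, 0.1797]
tool_rot: [[0.994, -0.106, -0.0], [-0.106, -0.994, 0.0], [-0.0, -0.0, -1.0]]
ft_force: [0.2, -0.2, -1.3]
grip_width: 0.0495
```

Run:
```python
from look import *
import cyl
show();s,t=snap("l1",(215,110,315,210));cyl.fit(s,(235,130,285,200),[.572,-.02,-.4,0.05])
```

```text
t 23.60 pos [ 0.5704 -0.0213  0.1797] jaw -96.1 phi 0.5 q [-14.   24.5  72.5   0.   83.   82. ] F [ 0.2 -0.2 -1.3] w 0.0495 tilt [-0.0001  0.0001]
n 245 226 axis pt@z.15 [ 0.5975 -0.0118] dir [-0.2574 -0.1347  0.9569] tilt 16.9 along [0.0687 0.0851 0.1007]
```

View pics/l1.png

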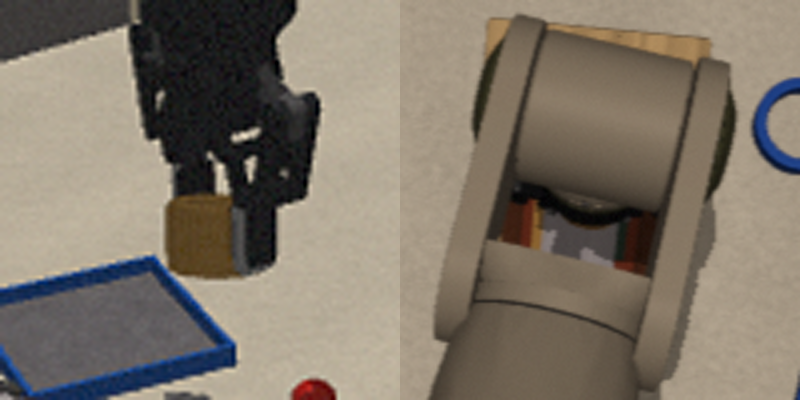

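The nut is held clear, leaning about 15° towards the robot. Next I'll move it over the tray centre at (0.465, -0.303).

Run:
```python
from plan import *
go([.463,-.302,.10],-106)
```

```text
t 23.70 pos [ 0.5719 -0.0216  0.1814] jaw -96.1 phi 0.5 q [-14.   24.4  72.3   0.   82.9  82.1] F [-0.5  0.1 -1.1] w 0.0490 tilt [ 0.0056 -0.0014]
shift [-0.0791  0.2902  0.0812] turn 0.173 rows 6.2
```

Call:
{"api": "play_rows", "payload": {"targets": "-0.008 0.03 0 0.02 1; -0.02 0.073 0 0.05 1; -0.032 0.116 0 0.08 1; -0.043 0.158 0 0.11 1; -0.055 0.2 0 0.14 1"}}

```text
time_s: 24.2
position: [0.4938, -0.2157, 0.1775]
tool_rot: [[0.97, -0.245, -0.001], [-0.245, -0.97, 0.001], [-0.001, -0.0, -1.0]]
ft_force: [0.8, 0.2, -2.1]
grip_width: 0.0495
```

Call:
{"api": "play_rows", "payload": {"targets": "-0.019 0.038 0 0.02 1; -0.035 0.07 0 0.033 1; -0.035 0.07 0.03 0.033 1; -0.035 0.07 0.06 0.033 1; -0.035 0.07 0.08 0.033 1"}}

```text
time_s: 24.7
position: [0.4427, -0.2732, 0.0958]
tool_rot: [[0.961, -0.276, -0.002], [-0.276, -0.961, 0.002], [-0.003, -0.002, -1.0]]
ft_force: [0.4, 0.1, -2.6]
grip_width: 0.0495
```

Run:
```python
from look import *
import cyl
go([.463,-.302,-.018],-106);s,t=snap("t1",(160,110,300,250));cyl.fit(s,(160,110,300,210),[.463,-.302,-.2,0.])
```

```text
t 24.70 pos [ 0.4427 -0.2732  0.0958] jaw -106.0 phi -9.4 q [-44.7  24.5  87.9   0.   67.7  61.3] F [ 0.4  0.1 -2.6] w 0.0495 tilt [-0.0023  0.0023]
shift [0.0278 0.0223 0.1137] turn -0.001 rows 2.4
n 93 82 axis pt@z.15 [ 0.4461 -0.2705] dir [-0.4207  0.5061  0.7529] tilt 41.2 along [-0.0173 -0.0047  0.0108]
```

View pics/t1.png

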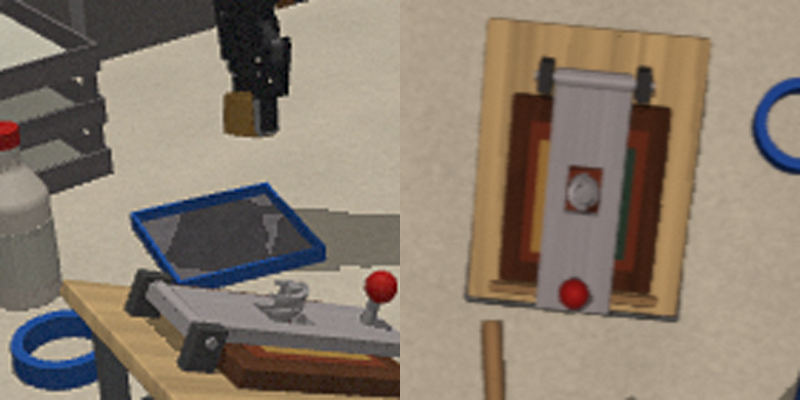

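Call:
{"api": "play_rows", "payload": {"targets": "0.014 0.011 0.01 0 1; 0.028 0.0223 0.03 0 1; 0.028 0.0223 0.055 0 1; 0.028 0.0223 0.08 0 1; 0.028 0.0223 0.105 0 1", "force": 40}}

```text
time_s: 25.3
position: [0.4653, -0.3033, -0.0067]
tool_rot: [[0.961, -0.275, 0.001], [-0.275, -0.961, -0.001], [0.001, 0.001, -1.0]]
ft_force: [0.4, -1.1, -1.7]
grip_width: 0.0494
```

Run:
```python
from look import *
go([.463,-.302,-.018],-106);s,t=snap("t2",(190,140,290,240))
cv2.imwrite("pics/t2b.png",cv2.resize(t["pixels"][180:320,340:480,::-1],(560,560),interpolation=cv2.INTER_CUBIC))
# depth points of brass
h=hsv(s);m=box((h[...,0]>12)&(h[...,0]<28)&(h[...,1]>110)&(h[...,2]>35),210,150,270,200).astype(np.uint8)
P=cloud(s,m>0);P=P[np.linalg.norm(P-np.median(P,0),axis=1)<.04];print(len(P),np.percentile(P,[2,50,98],axis=0))
```

```text
t 25.30 pos [ 0.4653 -0.3033 -0.0067] jaw -106.0 phi -9.4 q [-45.3  35.2  88.9   0.   55.8  60.7] F [ 0.4 -1.1 -1.7] w 0.0494 tilt [ 0.0011 -0.0011]
shift [-0.0026 -0.0007  0.0113] turn 0.000 rows 0.2
140 [[ 0.4652 -0.3237  0.0323]
 [ 0.4903 -0.2967  0.0518]
 [ 0.4989 -0.282   0.0658]]
```

View pics/t2.png

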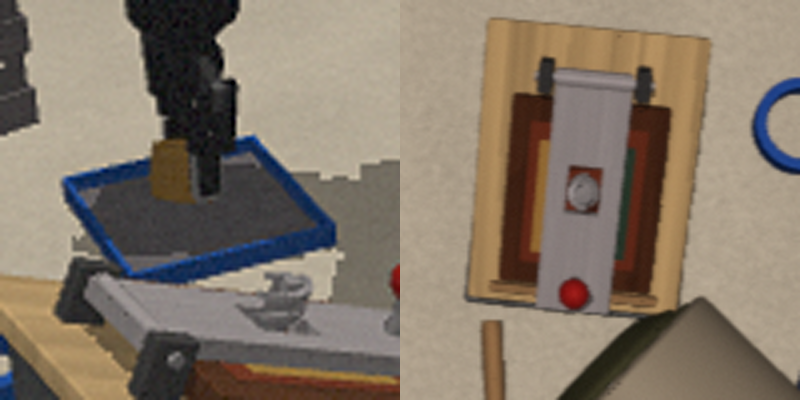

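Call:
{"api": "play_rows", "payload": {"targets": "0 0 0.004 0 1; 0 0 0.008 0 1; 0 0 0.01 0 1; 0 0 0.012 0 1", "force": 30}}

```text
time_s: 25.8
position: [0.4651, -0.3033, -0.0182]
tool_rot: [[0.961, -0.276, 0.001], [-0.276, -0.961, -0.001], [0.001, 0.001, -1.0]]
ft_force: [-0.1, -0.5, -1.6]
grip_width: 0.0492
```

Call:
{"api": "play_rows", "payload": {"targets": "0 0 0.002 0 1; 0 0 0.004 0 1"}}

```text
time_s: 26.0
position: [0.4659, -0.3036, -0.0217]
tool_rot: [[0.961, -0.276, 0.003], [-0.276, -0.961, -0.002], [0.003, 0.001, -1.0]]
ft_force: [2.1, 3.0, 15.8]
grip_width: 0.0495
```

Call:
{"api": "play_rows", "payload": {"targets": "0 0 0.0015 0 1; 0 0 0.003 0 1"}}

```text
time_s: 26.2
position: [0.4672, -0.3049, -0.0229]
tool_rot: [[0.961, -0.275, 0.006], [-0.275, -0.961, -0.006], [0.007, 0.004, -1.0]]
ft_force: [2.8, 1.4, 24.5]
grip_width: 0.0491
```

Call:
{"api": "play_rows", "payload": {"targets": "0.001 0 0.001 0 1; 0.002 0 0.0015 0 1", "force": 20}}

```text
time_s: 26.4
position: [0.469, -0.3062, -0.0245]
tool_rot: [[0.961, -0.275, 0.006], [-0.275, -0.961, -0.007], [0.007, 0.005, -1.0]]
ft_force: [-0.5, -2.0, 12.4]
grip_width: 0.049
```

Run:
```python
from look import *
show();s,t=snap("t3",(205,150,275,220))
h=hsv(s);m=box((h[...,0]>12)&(h[...,0]<28)&(h[...,1]>110)&(h[...,2]>35),210,150,270,215).astype(np.uint8)
P=cloud(s,m>0);P=P[np.linalg.norm(P-np.median(P,0),axis=1)<.04];print(len(P),np.percentile(P,[2,50,98],axis=0))
```

```text
t 26.40 pos [ 0.469  -0.3062 -0.0245] jaw -106.0 phi -9.4 q [-45.2  36.9  89.2  -0.   53.3  60.8] F [-0.5 -2.  12.4] w 0.0490 tilt [ 0.0057 -0.0067]
146 [[ 0.4689 -0.3257  0.0151]
 [ 0.4945 -0.2995  0.0363]
 [ 0.5011 -0.2853  0.0507]]
```

View pics/t3.png

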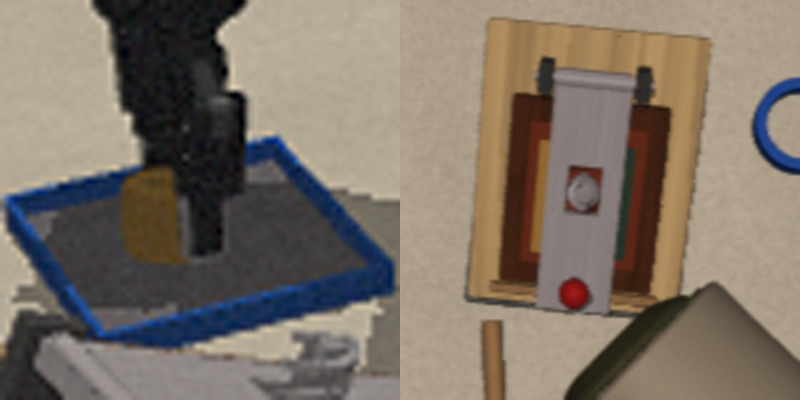

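Call:
{"api": "play_rows", "payload": {"targets": "0.001 0 0.001 0 1; 0.002 0 0.002 0 1; 0.003 0 0.003 0 1; 0.003 0 0.004 0 1"}}

```text
time_s: 26.9
position: [0.4704, -0.3043, -0.0307]
tool_rot: [[0.961, -0.276, 0.001], [-0.276, -0.961, -0.0], [0.001, -0.0, -1.0]]
ft_force: [3.7, 4.3, 10.5]
grip_width: 0.0471
```

```bash
cat > tn.py <<'E'
from look import *
def tn(tag):
    show();s,t=snap(tag,(205,150,275,220))
    h=hsv(s);m=box((h[...,0]>12)&(h[...,0]<28)&(h[...,1]>110)&(h[...,2]>35),210,140,270,215).astype(np.uint8)
    P=cloud(s,m>0);P=P[np.linalg.norm(P-np.median(P,0),axis=1)<.04];print(len(P),np.percentile(P,[2,50,98],axis=0))
E
python3 -c "
from tn import *
tn('t4')"
```

```text
t 26.90 pos [ 0.4704 -0.3043 -0.0307] jaw -106.0 phi -9.4 q [-45.   37.6  89.1   0.1  53.2  60.9] F [ 3.7  4.3 10.5] w 0.0471 tilt [ 0.0015 -0.0001]
162 [[ 0.4696 -0.3262  0.0076]
 [ 0.4945 -0.2986  0.0318]
 [ 0.5033 -0.2842  0.0437]]
```

View pics/t4.png

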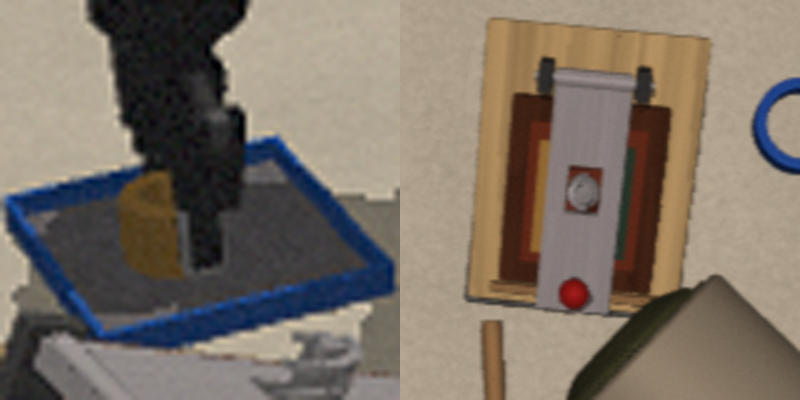

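Call:
{"api": "play_rows", "payload": {"targets": "0.001 0 0.001 0 1; 0.001 0 0.002 0 1; 0.001 0 0.002 0 1"}}

```text
time_s: 27.3
position: [0.4709, -0.3043, -0.0317]
tool_rot: [[0.961, -0.276, 0.001], [-0.276, -0.961, 0.0], [0.001, -0.0, -1.0]]
ft_force: [-2.1, 6.8, 20.7]
grip_width: 0.0471
```

```bash
python3 -c "
from tn import *
tn('t5')"
```

```text
t 27.30 pos [ 0.4709 -0.3043 -0.0317] jaw -106.0 phi -9.4 q [-45.   37.7  89.1   0.   53.2  61. ] F [-2.1  6.8 20.7] w 0.0471 tilt [0.001 0.   ]
160 [[ 0.4692 -0.3267  0.0063]
 [ 0.4953 -0.3003  0.0317]
 [ 0.5037 -0.2845  0.0424]]
```

View pics/t5.png

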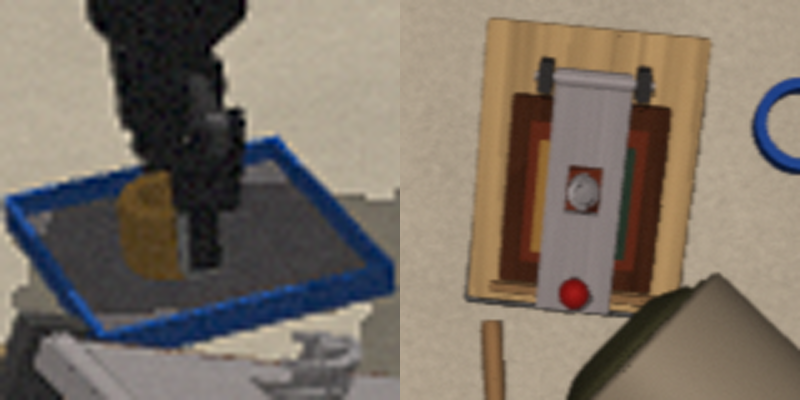

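The force has risen to 20 N with no further tilt change, and the visible brass now spans z≈0.006–0.042, so the nut is essentially flat. I'll ease off and open.

Call:
{"api": "play_rows", "payload": {"targets": "0 0 -0.0012 0 1; 0 0 -0.0015 0 0.3; 0 0 -0.0015 0 0.25; 0 0 -0.0015 0 0.2; 0 0 -0.0015 0 0.1"}}

```text
time_s: 27.9
position: [0.4704, -0.3047, -0.0321]
tool_rot: [[0.961, -0.276, -0.001], [-0.276, -0.961, 0.0], [-0.001, -0.0, -1.0]]
ft_force: [0.2, -0.2, -1.0]
grip_width: 0.0771
```

Call:
{"api": "play_rows", "payload": {"targets": "0 0 0 0 0; 0 0 0 0 0; 0 0 -0.02 0 0; 0 0 -0.05 0 0; 0 0 -0.1 0 0"}}

```text
time_s: 28.4
position: [0.4694, -0.3037, 0.0672]
tool_rot: [[0.961, -0.276, -0.004], [-0.276, -0.961, 0.004], [-0.005, -0.003, -1.0]]
ft_force: [0.9, -1.0, 0.1]
grip_width: 0.0856
```

```bash
python3 -c "
from tn import *
tn('t6')
import cyl
go([.50,-.15,.11],-96.6)
s=load('scene_t6.pkl');h=hsv(s);m=box((h[...,0]>12)&(h[...,0]<28)&(h[...,1]>110)&(h[...,2]>35),205,150,270,215)
P=cloud(s,m);print(np.percentile(P[:,2],[1,50,90,99]))
cyl.fit(s,(205,150,270,215),[.47,-.304,0,0])"
```

```text
t 28.40 pos [ 0.4694 -0.3037  0.0672] jaw -106.0 phi -9.4 q [-45.   29.9  83.6  -0.   66.8  61. ] F [ 0.9 -1.   0.1] w 0.0856 tilt [-0.004  0.004]
284 [[ 0.4611 -0.3243  0.0064]
 [ 0.485  -0.294   0.0313]
 [ 0.5032 -0.2818  0.0425]]
t 28.50 pos [ 0.4729 -0.3069  0.074 ] jaw -106.0 phi -9.4 q [-45.   29.4  83.2  -0.   66.8  61. ] F [ 0.2 -0.1 -0.8] w 0.0853 tilt [ 0.0078 -0.0078]
shift [-0.0168 -0.158  -0.037 ] turn -0.164 rows 3.3
[0.0055 0.0311 0.0409 0.0429]
n 216 140 axis pt@z.15 [ 0.4846 -0.3092] dir [ 0.0512 -0.0072  0.9987] tilt 3.0 along [-0.1397 -0.1227 -0.1069]
```

View pics/t6.png

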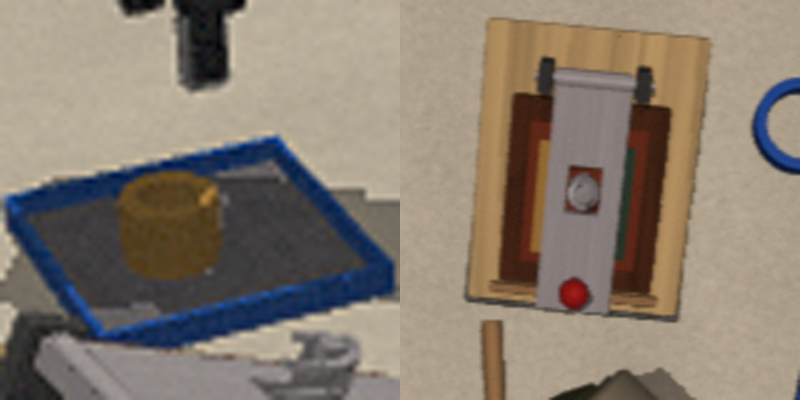

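The nut stands upright in the tray at (0.47, -0.304). Next is the ball. The model and the triangulation agree on (0.517, -0.012, 0.110).

Run:
```python
from plan import *
print(O-.085*X+.032*Z);go([.517,-.0116,.12],-96.6)
```

```text
[ 0.5172 -0.0116  0.1095]
t 28.50 pos [ 0.4729 -0.3069  0.074 ] jaw -106.0 phi -9.4 q [-45.   29.4  83.2  -0.   66.8  61. ] F [ 0.2 -0.1 -0.8] w 0.0853 tilt [ 0.0078 -0.0078]
shift [-0.0385 -0.2957 -0.0479] turn -0.164 rows 6.0
```

Call:
{"api": "play_rows", "payload": {"targets": "0 -0.01 -0.046 0 0; -0.008 -0.055 -0.046 -0.04 0; -0.014 -0.1 -0.046 -0.08 0; -0.02 -0.145 -0.046 -0.12 0; -0.025 -0.19 -0.046 -0.16 0"}}

```text
time_s: 29.0
position: [0.4987, -0.1135, 0.1141]
tool_rot: [[0.993, -0.118, -0.0], [-0.118, -0.993, 0.0], [-0.0, -0.0, -1.0]]
ft_force: [0.6, -0.8, -0.4]
grip_width: 0.0855
```

Run:
```python
from plan import *
go([.517,-.0116,.12],-96.6)
```

```text
t 29.00 pos [ 0.4987 -0.1135  0.1141] jaw -96.8 phi -0.2 q [-26.1  22.4  88.    0.   69.6  70.7] F [ 0.6 -0.8 -0.4] w 0.0855 tilt [-0.  0.]
shift [ 0.0061 -0.1033 -0.0059] turn -0.003 rows 2.1
```

Call:
{"api": "play_rows", "payload": {"targets": "0.002 -0.034 -0.006 0 0; 0.004 -0.068 -0.006 0 0; 0.006 -0.103 -0.006 0 0; 0.006 -0.103 -0.006 0 0; 0.006 -0.103 0.015 0 0"}}

```text
time_s: 29.5
position: [0.5186, -0.0133, 0.1007]
tool_rot: [[0.993, -0.117, 0.005], [-0.117, -0.993, -0.001], [0.005, 0.001, -1.0]]
ft_force: [1.8, 0.6, -1.4]
grip_width: 0.0855
```

Run:
```python
from look import *
go([.5172,-.0116,.053],-96.6);s,t=snap("b1",(235,145,335,245))
```

```text
t 29.50 pos [ 0.5186 -0.0133  0.1007] jaw -96.7 phi -0.1 q [-14.6  23.8  88.1  -0.   67.7  82.2] F [ 1.8  0.6 -1.4] w 0.0855 tilt [ 0.005  -0.0015]
shift [-0.0018 -0.0015  0.0477] turn -0.002 rows 1.0
```

View pics/b1.png

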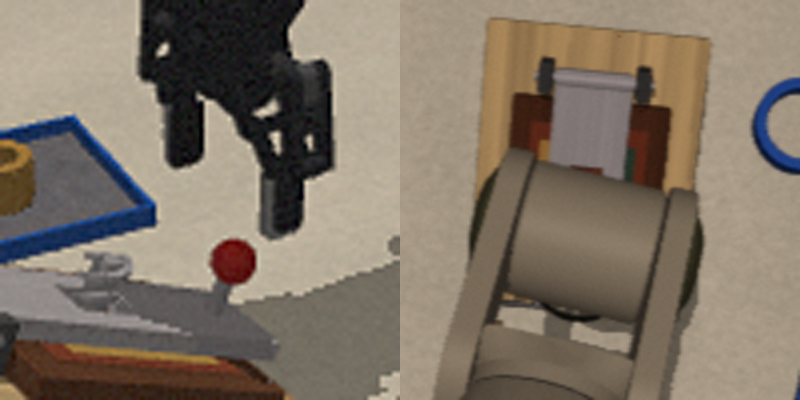

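Call:
{"api": "play_rows", "payload": {"targets": "-0.0005 -0.0008 0.012 0 0; -0.001 -0.0012 0.024 0 0; -0.001 -0.0012 0.036 0 0; -0.001 -0.0012 0.0475 0 0; -0.001 -0.0012 0.0475 0 0"}}

```text
time_s: 30.1
position: [0.5157, -0.0126, 0.0507]
tool_rot: [[0.993, -0.12, -0.002], [-0.12, -0.993, 0.001], [-0.002, -0.0, -1.0]]
ft_force: [0.6, -0.7, -0.3]
grip_width: 0.0854
```

Call:
{"api": "play_rows", "payload": {"targets": "0 0 0 0 1; 0 0 0 0 1; 0 0 0 0 1; 0 0 0 0 1; 0 0 0 0 1", "force": 30}}

```text
time_s: 30.6
position: [0.5166, -0.0114, 0.0523]
tool_rot: [[0.993, -0.119, 0.001], [-0.119, -0.993, 0.002], [0.001, -0.002, -1.0]]
ft_force: [0.8, 6.3, 3.4]
grip_width: 0.0241
```

Run:
```python
from look import *
st=show();s,t=snap("b2",(235,145,335,245))
B=st["position"]+[0,0,.0]
H=O+.09*X-.006*Z; r0=np.array([-.175,.038])
p0=st["position"]
def ball(a):
    c_,s_=np.cos(a),np.sin(a); # rotate from -x toward +z : low end up
    x,z=r0; x2=x*c_+z*s_; z2=-x*s_+z*c_
    return H+x2*X+z2*Z
print(ball(0))
R=st["tool_rot"]
for d in range(0,66,5):
    print(d,((ball(np.radians(d))-ball(0))@R).round(4))
```

```text
t 30.60 pos [ 0.5166 -0.0114  0.0523] jaw -96.8 phi -0.2 q [-14.5  27.4  91.8   0.1  60.8  82.3] F [0.8 6.3 3.4] w 0.0241 tilt [0.0012 0.0016]
[ 0.5172 -0.0116  0.1095]
0 [0. 0. 0.]
5 [-0.003  -0.     -0.0153]
10 [-0.0047 -0.     -0.0309]
15 [-0.005  -0.0001 -0.0465]
20 [-0.004  -0.0001 -0.0621]
25 [-0.0016 -0.0001 -0.0775]
30 [ 0.0021 -0.0002 -0.0927]
35 [ 0.0071 -0.0002 -0.1075]
40 [ 0.0135 -0.0003 -0.1218]
45 [ 0.021  -0.0003 -0.1354]
50 [ 0.0297 -0.0004 -0.1484]
55 [ 0.0395 -0.0004 -0.1606]
60 [ 0.0503 -0.0005 -0.1719]
65 [ 0.062  -0.0006 -0.1822]
```

View pics/b2.png

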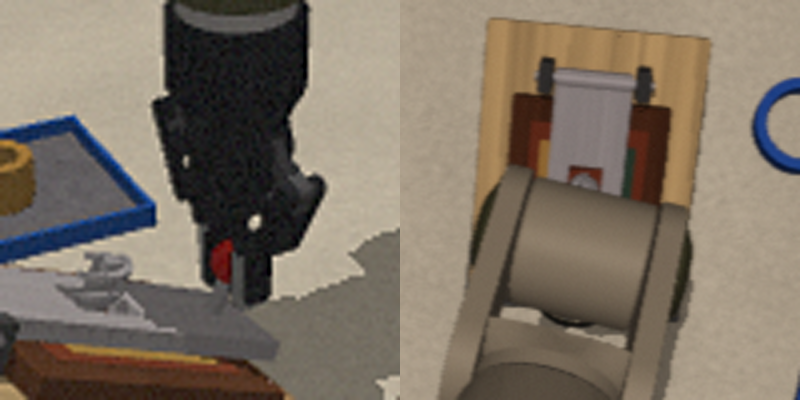

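Call:
{"api": "play_rows", "payload": {"targets": "-0.0019 0 -0.0092 0 1; -0.0034 0 -0.0184 0 1; -0.0044 0 -0.0278 0 1; -0.0049 0 -0.0371 0 1; -0.005 0 -0.0465 0 1"}}

```text
time_s: 31.2
position: [0.511, -0.0108, 0.0983]
tool_rot: [[0.993, -0.119, -0.001], [-0.119, -0.993, 0.002], [-0.001, -0.002, -1.0]]
ft_force: [3.5, 4.8, -4.5]
grip_width: 0.0238
```

Call:
{"api": "play_rows", "payload": {"targets": "0.0005 0 -0.0094 0 1; 0.0014 0 -0.0187 0 1; 0.0029 0 -0.028 0 1; 0.0047 0 -0.0371 0 1; 0.0071 0 -0.0462 0 1"}}

```text
time_s: 31.7
position: [0.5178, -0.0115, 0.1443]
tool_rot: [[0.993, -0.119, -0.002], [-0.119, -0.993, 0.002], [-0.002, -0.002, -1.0]]
ft_force: [2.0, 4.9, -5.6]
grip_width: 0.0242
```

Run:
```python
from look import *
show();snap("b3",(215,105,335,225))
```

```text
t 31.70 pos [ 0.5178 -0.0115  0.1443] jaw -96.8 phi -0.2 q [-14.4  21.2  84.2   0.1  74.7  82.3] F [ 2.   4.9 -5.6] w 0.0242 tilt [-0.0018  0.0021]
```

View pics/b3.png

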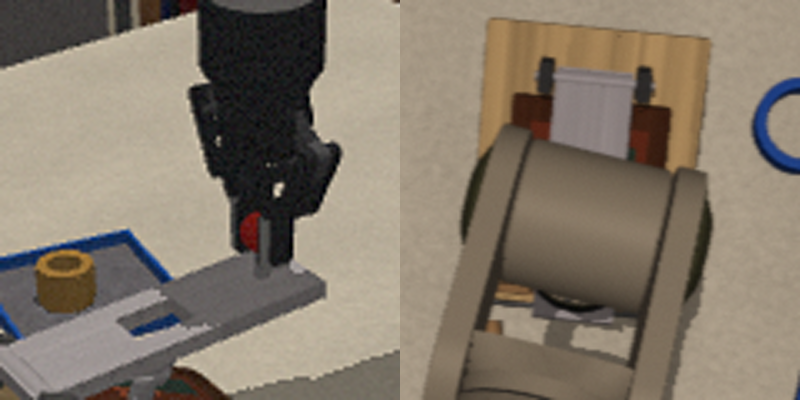

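The bar is following the gripper, with the ball held. I'll continue to 60°.

Call:
{"api": "play_rows", "payload": {"targets": "0.0029 0 -0.0089 0 1; 0.0061 0 -0.0177 0 1; 0.0101 0 -0.0263 0 1; 0.0143 0 -0.0346 0 1; 0.0189 0 -0.0427 0 1"}}

```text
time_s: 32.3
position: [0.5364, -0.0135, 0.187]
tool_rot: [[0.993, -0.118, -0.003], [-0.118, -0.993, 0.003], [-0.003, -0.002, -1.0]]
ft_force: [0.6, 7.1, -4.9]
grip_width: 0.0238
```

Call:
{"api": "play_rows", "payload": {"targets": "0.0051 0 -0.0079 0 1; 0.0105 0 -0.0155 0 1; 0.0164 0 -0.0227 0 1; 0.0227 0 -0.0298 0 1; 0.0293 0 -0.0365 0 1"}}

```text
time_s: 32.8
position: [0.5655, -0.0166, 0.2235]
tool_rot: [[0.993, -0.118, -0.003], [-0.118, -0.993, 0.003], [-0.003, -0.003, -1.0]]
ft_force: [-1.4, 7.6, -4.7]
grip_width: 0.024
```

Run:
```python
from look import *
show();s,t=snap("b4",(215,85,335,205))
h=hsv(s);m=box((((h[...,0]<6)|(h[...,0]>174))&(h[...,1]>180)&(h[...,2]>60)),240,90,310,205)
P=cloud(s,m);C=(P-O)@np.c_[X,Y,Z]-[.09,0,-.006];c=np.median(C,0);print(len(P),c,"bar angle",167.75-np.degrees(np.arctan2(c[2],c[0])))
```

```text
t 32.80 pos [ 0.5655 -0.0166  0.2235] jaw -96.8 phi -0.2 q [-13.7  22.5  68.5   0.1  89.2  83. ] F [-1.4  7.6 -4.7] w 0.0240 tilt [-0.0029  0.0032]
30 [-0.0476  0.0013  0.1678] bar angle 61.92776906933672
```

View pics/b4.png

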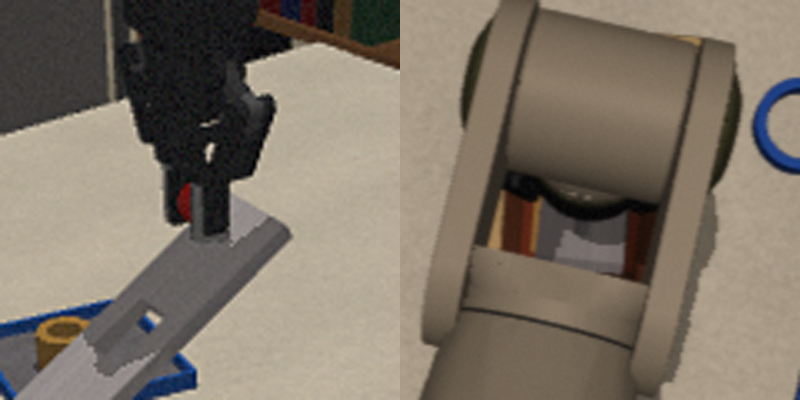

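Call:
{"api": "play_rows", "payload": {"targets": "0 0.0008 0 0 1; 0 0.0008 0 0 0.5; 0 0.0008 0 0 0.3; 0 0.0008 0 0 0; 0 0.0008 0 0 0"}}

```text
time_s: 33.4
position: [0.5661, -0.0194, 0.2237]
tool_rot: [[0.993, -0.119, 0.0], [-0.119, -0.993, -0.0], [0.0, 0.0, -1.0]]
ft_force: [-0.2, 0.5, -0.5]
grip_width: 0.0801
```

Call:
{"api": "play_rows", "payload": {"targets": "0 0 0 0 0; 0 0 -0.01 0 0; 0 0 -0.04 0 0; 0 0 -0.08 0 0; 0 0 -0.12 0 0"}}

```text
time_s: 33.9
position: [0.5658, -0.0191, 0.3458]
tool_rot: [[0.993, -0.119, 0.0], [-0.119, -0.993, -0.0], [0.0, 0.0, -1.0]]
ft_force: [0.9, -0.6, 0.6]
grip_width: 0.0852
```

Call:
{"api": "play_rows", "payload": {"targets": "-0.05 0 0 0 0; -0.1 0 0 0 0; -0.15 0 0 0 0; -0.15 0 0 0 0; -0.15 0 0 0 0"}}

```text
time_s: 34.4
position: [0.4167, -0.0012, 0.345]
tool_rot: [[0.993, -0.119, 0.003], [-0.119, -0.993, -0.001], [0.003, 0.0, -1.0]]
ft_force: [-0.3, -0.0, -0.1]
grip_width: 0.0856
```

Run:
```python
from look import *
show()
d={}
for n in("scene","top"):
    d[n]=eyes.get_image(n);pickle.dump(d[n],open(n+"_end.pkl","wb"));cv2.imwrite(f"pics/end_{n}.png",d[n]["pixels"][:,:,::-1])
def red(d): h=hsv(d); return ((h[...,0]<6)|(h[...,0]>174))&(h[...,1]>180)&(h[...,2]>70)
def cen(m):
    c=max(cv2.findContours(m.astype(np.uint8),0,1)[0],key=cv2.contourArea);return cv2.minEnclosingCircle(c)
a=cen(box(red(d["top"]),265,180,310,235));b=cen(box(red(d["scene"]),240,90,310,205));print(a,b)
w,e=tri(d["top"],a[0],d["scene"],b[0]);c=(w-O)@np.c_[X,Y,Z]-[.09,0,-.006];print("ball",w,e,c,np.hypot(c[0],c[2]),"angle",167.75-np.degrees(np.arctan2(c[2],c[0])))
t=d["top"];h=hsv(t);m=box((h[...,0]>12)&(h[...,0]<28)&(h[...,1]>110)&(h[...,2]>40),370,210,450,300)
P=cloud(t,m);print("nut top view",len(P),np.percentile(P,[2,50,98],axis=0))
```

```text
t 34.40 pos [ 0.4167 -0.0012  0.345 ] jaw -96.8 phi -0.2 q [-16.5   3.7  74.2  -0.  101.9  80.3] F [-0.3 -0.  -0.1] w 0.0856 tilt [ 0.0027 -0.0008]
((288.5, 190.5), 6.670932292938232) ((274.5, 145.0), 6.18475866317749)
ball [ 0.5637 -0.0169  0.2789] 0.00031670577558333304 [-0.0587  0.0001  0.1697] 0.17957711349331867 angle 58.67155836813912
nut top view 367 [[ 0.4541 -0.3361  0.0049]
 [ 0.4765 -0.3054  0.039 ]
 [ 0.499  -0.2812  0.0446]]
```

View pics/end_scene.png

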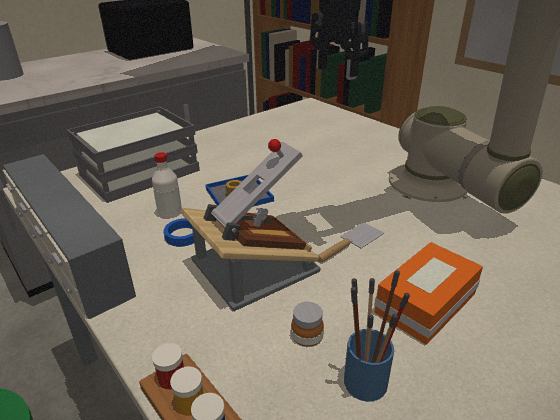

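View pics/end_top.png

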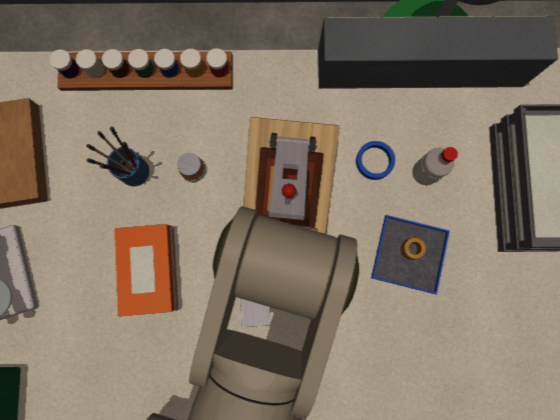

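Run:
```python
from look import *
t=load("top_end.pkl");h=hsv(t);m=box((h[...,0]>12)&(h[...,0]<28)&(h[...,1]>110)&(h[...,2]>40),370,210,450,300)
P=cloud(t,m);P=P[abs(P[:,2]-.040)<.006];A=np.c_[P[:,:2]-P[:,:2].mean(0),np.ones(len(P))];f,_,_,_=np.linalg.lstsq(A,P[:,2],rcond=None)
print(len(P),f,"tilt deg",np.degrees(np.hypot(f[0],f[1])))
from rig import env
print(env.close_job())
```

```text
262 [-0.0028 -0.0035  0.0401] tilt deg 0.2580850345178899
the job is handed in; nothing more can be done
None
```

The job is done and handed in at about 34.5 s of the 72 s allowed. The nut stands upright in the blue tray and the hold-down bar is up at about 59 degrees.

**Last checks**
- **Nut:** it stands near (0.476, -0.305) in the tray. Its top face is at z = 0.040, as expected, and level to 0.3°.
- **Bar:** triangulating the ball gave 58.7°, and the commanded arc was 60°. A rougher depth reading while still gripped gave 61.9°. After I let go, the bar stayed up.
- **Rest of the bench:** by eye in the last two pictures, everything else is where it was; the arm hides part of the spatula in the top view. The gripper is open, clear of everything, and reads about zero force.

**What went wrong or disagreed**
- **Tool length:** the fingertips were about 38 mm farther back than the stated TCP. I measured this in the images and corrected for it.
- **Grip width:** the readings on the nut were often 2 to 5 mm under its 51 mm.
- **First stroke:** it slipped on the nut's upper rim, so I gripped lower.
- **Nut tilting:** near the end of the thread the nut tilted with the vertical gripper. One early pull met about 50 N before it was free. I squared it up and turned it further, after which it lifted off with 2–4 N.
- **Placing:** I pressed the nut flat against the felt with up to about 25 N before letting go, so it was not dropped.

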